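Book the specimen blocks out of the clamp

ROBOT

A 6-joint arm with a two-finger parallel gripper is mounted at the origin on the work surface. World frame = base frame: x ahead of the robot, y to its left, z up, the work surface at z = 0. Lengths are in m, angles in rad, forces in N, time in s.
With the tool pointing down it reaches from about 0.225 to 0.875 m from the base axis. Payload 3.4 kg.
Tool frame: the origin (TCP) lies at the very end of the fingers, on their centre line; the grasp point (between the pads) lies 19 mm behind it; z points along the fingers, x is the direction in which the jaws open and shut, and the axes are right-handed (so a half turn about z gives the same grasp; the last joint's range is limited). The gripper opens to 85 mm and grips with 20 to 120 N. Pads are 22 mm wide; open, the fingers measure 114 mm over their backs; the gripper's body (76 mm by 85 mm) begins 54 mm behind the grasp point. The pads swing forward as they close: fully open they stand 13 mm farther back than shut.
Start: joints at [-1.421, 0.276, 1.505, -0, 1.361, -0.121], TCP at [0.154, -0.554, 0.231] pointing down, gripper open.
Joint ranges: [-2.89, 2.89], [-0.75, 2.08], [0.22, 2.7], [-1.18, 4.32], [0.11, 2.71], [-2.7, 2.7]. Speed limits (rad/s): [2.57, 2.57, 3.14, 3.14, 3.14, 3.14].

INTERFACE

Orientations are given as a unit quaternion [w, x, y, z].
In Python, from rig import manip gives the robot as it stands.
- The arm moves only by the tool send_rows, never from a script. Its argument "increments" is a list of rows, each a list of 5 numbers: the opening, from 0 (shut) to 1 (fully open), then the shift along the tool's x, y, z in m, then the turn about the tool's z in rad. A call has 1 to 8 rows; each row shifts and turns the commanded pose from where the row before left it, along the tool's axes as they then stand; what a row does not reach is not made up. A row lasts 1/8 s, in which the tool goes at most 62.5 mm and 10.7 degrees, less where a joint would pass 70% of its speed; a pose out of reach is approached as far as the arm can. A call is refused whole if a number of a shift passes 0.0625 or a number of a turn 0.188, either way. A call with a gripper value outside its range is refused whole. The fingers move at their own pace and stop on an object; "squeeze" is the grip in N (left out, the last holds). Time passes only in rows, so rows that do not move let the fingers close. It gives the time, the measured TCP pose, the force and the opening at its end, in the units of the state.
- manip.get_state(): the state, without advancing time (a new reading comes with each control period).
- manip.get_image(name): name is "scene" or "top"; returns the picture (400x640x3 uint8, red, green, blue); there is no depth.
- manip.calibration(name): a dict with "fx", "fy", "cx", "cy" (pixels), "distortion" ([k1, k2, p1, p2, k3] as OpenCV has them; the pictures are not rectified), "camera_from_world" (4x4, takes a point from world to camera coordinates). Camera axes: x right, y up, looking along -z (the intrinsics and any distortion apply to the point x, -y, -z); pixel columns grow to the right and rows downward; lengths in m; the calibration is good to about 2 mm. A picture is of the moment at which its call begins. calibration takes no time and is no camera call.
- manip.sign_off(): hands the job in, once; it reports no verdict.
The state is a dict: "clock": time; "qpos": joint angles; "qd": joint speeds; "effort": joint torques, N m; "position": TCP position; "ee_rot": TCP orientation; "contact_force": force on the tool from outside, world axes, zero at the start; "moment": the same for the moment, N m; "width": finger opening in m.
Only numpy, scipy, OpenCV 4.12 (cv2) and the standard library are available. Lean on these libraries where they do the work, as an engineer would, in place of code of your own. Each camera call takes 0.05 s, during which the arm holds its last target.

TASK

Book the specimen blocks out: hold the hand scanner pointed squarely at the clamp's label, its window about 50 mm off, steady for about two seconds while the jaw is still shut. Then lay the scanner down, slide the clamp's jaw right open, stand every block upright in the steel tray (set down, not dropped), push the empty jaw fully shut again, and scan the tray's label in the same way. Finish with the scanner lying on its black mat, and leave the other things on the bench where they are.

Things in the scene. Friction and masses are not known exactly. Their poses are not given: they have to be found in the camera images.
- scanner: cordless hand scanner 146 mm long, 160 g: grey handle 120 x 34 x 26 mm (x -58 to 62, z 0 to 26), at its +x end a black head 42 mm wide, 57 mm high. Origin on the underside; z up, x towards the head. Grip the handle across y near x = 5. The window, at (79, 0, 20) mm, looks along (0.707, 0, -0.707): forward and 45 degrees down
- scanner_spot (a point): point 50 mm out from the scanner's window on its line of sight, at (114.5, 0, -15.5) mm in the scanner's frame; its z axis is the line of sight. To scan: bring this point onto a label's centre with the line of sight square to the label
- scanner_mid (a point): middle of the scanner's length on its underside, at (15, 0, 0) mm in the scanner's frame
- mat: thin black rubber mat, 170 x 90 mm, 1 mm thick, lying on the bench, where the scanner belongs; origin at its centre, x along its length. Treat it as flush with the bench
- clamp: aluminium specimen clamp fixed to the bench, base 180 x 220 x 12 mm (x -75 to 105), origin at bench height. Low fixed jaw at x -70 to -47; four block places at x = -24, y = -83, -45, -7, 31 mm, feet at z = 12; moving jaw at x 0 to 70 when shut; both jaws reach 30 mm above the bench. White label wedge at y = 83
- jaw (a joint): the grey moving jaw's travel in m: 0 fully shut, 0.030 fully open; it slides along the clamp's +x. Shut, its 7 mm lip overhangs the blocks' feet, so they cannot be lifted; open, they are free. Stiff slide, about 3 N
- jaw_knob (a point): centre of the black upright round knob on the moving jaw, 24 mm in diameter, 36 mm tall (from 36 to 72 mm above the bench); this point is 56 mm above the bench; moves with the jaw
- clamp_label (a point): centre of the white barcode label 34 x 40 mm on the clamp's wedge, 32 mm above the bench at clamp (0, 83) mm; its z axis points out of the label, to the clamp's -x and 45 degrees up; y as the clamp's
- tray: loose shallow steel tray for the blocks: pocket 66 x 168 mm inside (x from -33 to 33, y from -116.5 to 51.5 mm), floor 4 mm thick, walls 18 mm high; at its +y end stands a label wedge like the clamp's; 0.7 kg. Origin at the bench; y along the pocket
- tray_label (a point): centre of the barcode label on the tray's wedge, 32 mm above the bench at tray (0, 83) mm; its z axis points out of the label, to the tray's -x and 45 degrees up; y as the tray's
- block_1: specimen block, 50 g: amber resin post 26 x 22 x 45 mm (x, y, z) centred on a grey foot 44 x 30 x 8 mm, 53 mm high in all; origin under the centre of the foot, z up, x along the 44 mm. All blocks are alike; each starts in its place along the clamp, or is absent
- block_2: specimen block, 50 g: amber resin post 26 x 22 x 45 mm (x, y, z) centred on a grey foot 44 x 30 x 8 mm, 53 mm high in all; origin under the centre of the foot, z up, x along the 44 mm. All blocks are alike; each starts in its place along the clamp, or is absent
- block_3: specimen block, 50 g: amber resin post 26 x 22 x 45 mm (x, y, z) centred on a grey foot 44 x 30 x 8 mm, 53 mm high in all; origin under the centre of the foot, z up, x along the 44 mm. All blocks are alike; each starts in its place along the clamp, or is absent
- block_4: specimen block, 50 g: amber resin post 26 x 22 x 45 mm (x, y, z) centred on a grey foot 44 x 30 x 8 mm, 53 mm high in all; origin under the centre of the foot, z up, x along the 44 mm. All blocks are alike; each starts in its place along the clamp, or is absent
- jar: bystander: closed jar, 56 mm in diameter, 60 mm high, origin under its centre
- slide_box: bystander: blue plastic slide box 90 x 75 x 32 mm, origin under its centre
- oil_bottle: bystander: small amber bottle, 36 mm in diameter, 75 mm high, origin under its centre
There are look-alikes about, which are no part of the job. What is shaped like the block_1 but blue or purple is not meant.

How it is judged:
On the way, in this order (a step that is already met when the one before it is completed fails the run):
1. scan the clamp's label: held scanner's spot within 20 mm of the label's centre, line of sight within 15 degrees of square, still for 1 s, jaw shut (distance between scanner_spot and clamp_label below 0.02 m and angle between the z axis of scanner_spot and the z axis of clamp_label, either way round below 0.26 rad and linear speed of scanner below 0.03 m/s and contact force between the fingers and scanner above 0.5 N and value of joint jaw below 0.006 m), for 1 s.
2. slide the jaw open, at least 22 mm (value of joint jaw above 0.022 m), for 0.2 s.
3. every block stands upright in the tray, released (z of block_1 in the frame of tray between 0 and 0.01 m and x of block_1 in the frame of tray between -0.033 and 0.033 m and y of block_1 in the frame of tray between -0.117 and 0.052 m and angle between each of block_1, block_2, block_3, block_4's own z axis and vertical below 0.15 rad and linear speed of each of block_1, block_2, block_3, block_4 below 0.03 m/s and contact force between the fingers and block_1 below 0.05 N and z of block_2 in the frame of tray between 0 and 0.01 m and x of block_2 in the frame of tray between -0.033 and 0.033 m and y of block_2 in the frame of tray between -0.117 and 0.052 m and contact force between the fingers and block_2 below 0.05 N and z of block_3 in the frame of tray between 0 and 0.01 m and x of block_3 in the frame of tray between -0.033 and 0.033 m and y of block_3 in the frame of tray between -0.117 and 0.052 m and contact force between the fingers and block_3 below 0.05 N and z of block_4 in the frame of tray between 0 and 0.01 m and x of block_4 in the frame of tray between -0.033 and 0.033 m and y of block_4 in the frame of tray between -0.117 and 0.052 m and contact force between the fingers and block_4 below 0.05 N), for 0.2 s.
4. push the jaw fully shut again (within 4 mm) (value of joint jaw below 0.004 m), for 0.2 s.
5. scan the tray's label in the same way, for 1 s (distance between scanner_spot and tray_label below 0.02 m and angle between the z axis of scanner_spot and the z axis of tray_label, either way round below 0.26 rad and linear speed of scanner below 0.03 m/s and contact force between the fingers and scanner above 0.5 N), for 1 s.
At the end, for the whole second after the job is handed in: Every block stands upright (within 0.15 rad) on the tray's floor, at rest and released; the jaw is shut to within 4 mm; the scanner lies upright and at rest on the mat, its mid-length within 40 mm of the mat's centre (all of step 3 and value of joint jaw below 0.004 m and horizontal distance between scanner_mid and mat below 0.04 m and angle between scanner's own z axis and vertical below 0.15 rad and height (world z) of scanner below 0.006 m and linear speed of scanner below 0.03 m/s); the robot touches nothing.
It fails at once if a bystander (jar, slide box, oil bottle) is moved more than 30 mm (distance of any of jar, slide_box, oil_bottle from where it was at the start of the episode above 0.03 m).
It fails at once if a block is dropped (falls freely faster than 0.9 m/s, a drop of about 4 cm) ((linear speed of block_1 above 0.9 m/s and contact force between the fingers and block_1 below 0.01 N) or (linear speed of block_2 above 0.9 m/s and contact force between the fingers and block_2 below 0.01 N) or (linear speed of block_3 above 0.9 m/s and contact force between the fingers and block_3 below 0.01 N) or (linear speed of block_4 above 0.9 m/s and contact force between the fingers and block_4 below 0.01 N)).
Of block_1, block_2, block_3, block_4 only 2 to 4 are there at a start; the rules pass over those that are not, and their reading is None.
At some moment in a run one of scanner, tray may be knocked a few centimetres aside while the robot is not near it.
It also fails if it takes over 210 s, if anything falls off the work surface, if the arm or the gripper's body presses on something with over 40 N, if the wrist force passes 120 N, or if a joint passes its speed limit or range.

## Working session

There is one attempt and no reset: what is moved stays moved. The work goes in short steps, Python scripts to look and compute and a tool call to move; the robot and the scene stay as the last step left them, time stands still between calls to the robot, and variables do not carry over. Pictures are saved under pics/ and viewed, and the job is handed in when it is done.

Besides the shell and the picture viewer there is one more tool, called after ">>>" as name(argument=value, ...) on one line, values as JSON. send_rows: Moves the arm, as the interface text tells. Its arguments: {"type":"object","properties":{"increments":{"type":"array","items":{"type":"array","items":{"type":"number"}}},"squeeze":{"type":"number"}},"required":["increments"]}

```bash
ls; mkdir -p pics
python3 - <<'E'
from rig import manip
import cv2
print(manip.get_state())
for n in ("scene","top"):
    print(n,manip.calibration(n))
    cv2.imwrite(f"pics/{n}0.png",manip.get_image(n)[:,:,::-1])
E
```

```text
pics
{'clock': 0.0, 'qpos': array([-1.42102472e+00,  2.76602782e-01,  1.50613578e+00, -1.83310973e-05,
        1.36073092e+00, -1.20964040e-01]), 'qd': array([ 0.00084971,  0.00135481,  0.00067199,  0.00050047, -0.00178829,
        0.00176298]), 'effort': array([-1.16969622e-03, -4.16781521e+01, -2.45807701e+01,  1.70936801e-04,
        1.12358818e-02,  1.37963309e-05]), 'position': array([ 0.15370523, -0.55351377,  0.23043424]), 'ee_rot': array([-6.47504119e-04,  7.96066248e-01, -6.05208764e-01, -6.79292202e-04]), 'contact_force': array([ 0.41240552,  0.10594114, -0.4109813 ]), 'moment': array([-0.04125913, -0.022441  , -0.03126065]), 'width': 0.0854022625818131}
scene {'fx': 481.84091415988564, 'fy': 481.84091415988564, 'cx': 319.9540483468068, 'cy': 198.93403314456546, 'distortion': array([-0.09134416,  0.        ,  0.        ,  0.        ,  0.        ]), 'camera_from_world': array([[ 0.73836808,  0.67439265, -0.00267011, -0.42779318],
       [-0.38322735,  0.42283306,  0.82118756,  0.16136478],
       [ 0.55493186, -0.60531542,  0.57065214, -1.83306745],
       [ 0.        ,  0.        ,  0.        ,  1.        ]])}
top {'fx': 416.1080639157885, 'fy': 416.1080639157885, 'cx': 322.64093789894855, 'cy': 196.5284400615999, 'distortion': array([-0.09540222,  0.        ,  0.        ,  0.        ,  0.        ]), 'camera_from_world': array([[-0.00493751, -0.99986098, -0.01592628,  0.00225796],
       [ 0.98690669, -0.00743995,  0.16112054, -0.55377066],
       [-0.16121663, -0.01492221,  0.98680622, -1.28232868],
       [ 0.        ,  0.        ,  0.        ,  1.        ]])}
```

View pics/scene0.png

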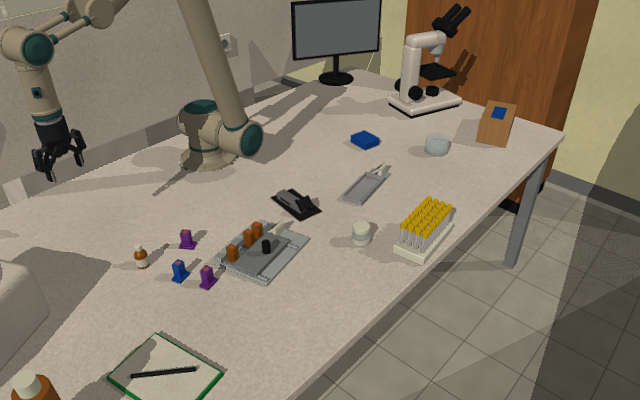

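View pics/top0.png

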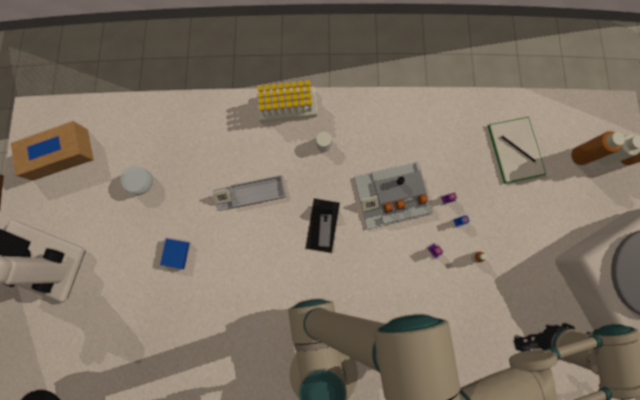

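The scene view shows the clamp near (262,250), the tray near (366,185) and the scanner on its mat at (297,203). In the top view these are at (393,195), (252,192) and (323,225). Three amber blocks sit at top (389,207), (401,204) and (423,199). The purple and blue look-alikes are at top (449,198), (461,221) and (435,250). Next I'll enlarge these regions.

```bash
cat > h.py <<'E'
import numpy as np, cv2
from rig import manip
def cal(n):
    c=manip.calibration(n); K=np.array([[c['fx'],0,c['cx']],[0,c['fy'],c['cy']],[0,0,1]]); return K,c['distortion'],c['camera_from_world']
def ray(n,uv):
    K,d,T=cal(n); p=cv2.undistortPoints(np.array(uv,float).reshape(-1,1,2),K,d).reshape(-1,2)
    v=np.c_[p[:,0],-p[:,1],-np.ones(len(p))]; R=T[:3,:3]
    return -R.T@T[:3,3], v@R
def plane(n,uv,z):
    o,v=ray(n,uv); s=(z-o[2])/v[:,2]; return o+s[:,None]*v
def proj(n,X):
    K,d,T=cal(n); X=np.array(X,float).reshape(-1,3); Y=X@T[:3,:3].T+T[:3,3]
    return cv2.projectPoints(Y*[1,-1,-1],np.zeros(3),np.zeros(3),K,d)[0].reshape(-1,2)
def tri(uvs,uvt):
    o1,v1=ray('scene',[uvs]); o2,v2=ray('top',[uvt]); v1=v1[0]/np.linalg.norm(v1[0]); v2=v2[0]/np.linalg.norm(v2[0])
    A=np.array([v1,-v2]).T; s=np.linalg.lstsq(A,o2-o1,rcond=None)[0]
    a,b=o1+s[0]*v1,o2+s[1]*v2; return (a+b)/2,np.linalg.norm(a-b)
def crop(img,x0,y0,x1,y1,f,name):
    c=cv2.resize(img[y0:y1,x0:x1],None,fx=f,fy=f,interpolation=cv2.INTER_CUBIC)
    cv2.imwrite('pics/'+name,c if c.ndim==2 else c[:,:,::-1])
E
python3 - <<'E'
from h import *
s=cv2.imread('pics/scene0.png')[:,:,::-1];t=cv2.imread('pics/top0.png')[:,:,::-1]
crop(s,200,160,400,300,4,'s0c.png');crop(t,205,145,470,265,3,'t0c.png')
E
```

```text
(no output)
```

View pics/s0c.png

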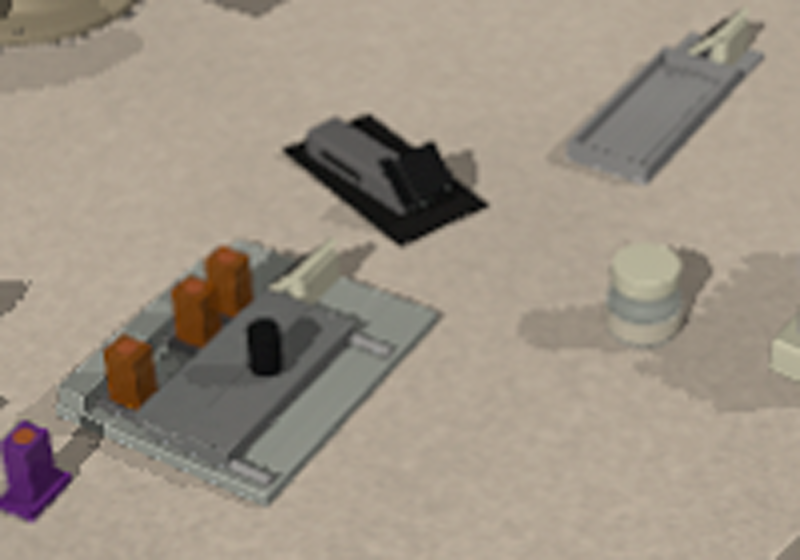

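View pics/t0c.png

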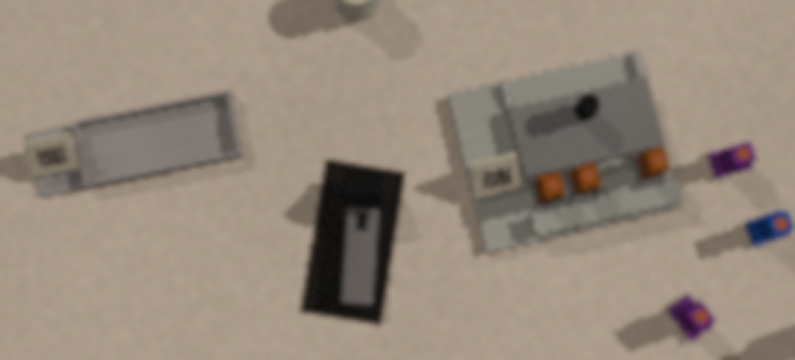

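Run:
```python
from h import *
t=lambda x,y:[205+(x+.5)/3-.5,145+(y+.5)/3-.5]
s=lambda x,y:[200+(x+.5)/4-.5,160+(y+.5)/4-.5]
P=plane('top',[t(443,97),t(640,53),t(680,205),t(482,251)],.012);print('clamp top corners TL TR BR BL\n',P.round(4))
for i in range(4): print(np.linalg.norm(P[i]-P[(i+1)%4]))
S=plane('scene',[s(440,315),s(268,500),s(62,410)],.012);print('scene corners TL TR BR',S.round(4))
def pose(P):
    loc=np.array([[105,110],[105,-110],[-75,-110],[-75,110]])[:len(P)]/1000
    a=loc-loc.mean(0);b=P[:,:2]-P[:,:2].mean(0);th=np.arctan2((a[:,0]*b[:,1]-a[:,1]*b[:,0]).sum(),(a*b).sum())
    R=np.array([[np.cos(th),-np.sin(th)],[np.sin(th),np.cos(th)]]);o=P[:,:2].mean(0)-R@loc.mean(0);r=P[:,:2]-(loc@R.T+o);return o,np.degrees(th),r
print(pose(P));print(pose(S))
print('knob top tri',tri(s(264,324),t(589,103)))
M=plane('top',[t(330,161),t(404,174),t(380,323),t(302,310)],.001);print('mat',M.round(4),M.mean(0), [np.linalg.norm(M[i]-M[(i+1)%4]) for i in range(4)])
M=plane('scene',[s(486,205),s(403,243),s(285,151),s(368,116)],.001);print('mat scene',M.round(4),M.mean(0))
for n in('scene','top'):
    im=cv2.imread(f'pics/{n}0.png');hs=cv2.cvtColor(im,cv2.COLOR_BGR2HSV)
    m=cv2.inRange(hs,(4,150,80),(16,255,255));k,l,st,c=cv2.connectedComponentsWithStats(m)
    print(n,[(st[i].tolist(),c[i].round(1).tolist()) for i in range(1,k) if st[i,4]>15])
T=plane('top',[t(230,92),t(243,155),t(37,197),t(24,135)],.018);print('tray',T.round(4))
print('labels', tri(s(322,272),t(493,176)),tri(s(735,40),t(52,156)))
```

```text
clamp top corners TL TR BR BL
 [[ 0.6236 -0.0988  0.012 ]
 [ 0.6718 -0.318   0.012 ]
 [ 0.5021 -0.3545  0.012 ]
 [ 0.454  -0.1381  0.012 ]]
0.22442307000518255
0.17358728587127537
0.22169687872398708
0.1740196405635459
scene corners TL TR BR [[ 0.6336 -0.1042  0.012 ]
 [ 0.6809 -0.3181  0.012 ]
 [ 0.511  -0.3559  0.012 ]]
(array([ 0.54825485, -0.2305898 ]), np.float64(12.513619136546824), array([[-0.00334069,  0.0016312 ],
       [-0.00275945, -0.00277016],
       [ 0.00325482, -0.00025416],
       [ 0.00284531,  0.00139312]]))
(array([ 0.55645527, -0.23370145]), np.float64(12.92334123691324), array([[-0.00064181, -0.00116204],
       [-0.00244896, -0.0006575 ],
       [ 0.00309077,  0.00181953]]))
knob top tri (array([ 0.60371316, -0.24705963,  0.07444378]), np.float64(0.0026192376506274004))
mat [[ 0.5551  0.0258  0.001 ]
 [ 0.5401 -0.0553  0.001 ]
 [ 0.3781 -0.0277  0.001 ]
 [ 0.3925  0.0564  0.001 ]] [ 4.66438563e-01 -2.15775982e-04  1.00000000e-03] [np.float64(0.08246826474877972), np.float64(0.16435111741505737), np.float64(0.08529890826753316), np.float64(0.16550558869379714)]
[... 355 characters left out ...]
, [230.9, 252.0]), ([134, 250, 13, 10, 85], [139.9, 254.6]), ([28, 375, 31, 25, 345], [45.0, 389.9]), ([11, 389, 12, 11, 66], [14.9, 395.5])]
top [([580, 132, 41, 21, 208], [602.6, 142.7]), ([58, 146, 34, 16, 86], [76.8, 154.6]), ([38, 158, 19, 11, 34], [47.8, 163.7]), ([18, 167, 19, 8, 38], [27.0, 171.3]), ([420, 195, 7, 8, 45], [423.1, 198.3]), ([397, 200, 8, 8, 52], [400.5, 203.6]), ([385, 203, 8, 8, 52], [388.4, 206.4])]
tray [[0.6299 0.1349 0.018 ]
 [0.5597 0.1199 0.018 ]
 [0.515  0.3451 0.018 ]
 [0.5839 0.3621 0.018 ]]
labels (array([ 0.53921149, -0.1441305 ,  0.02440042]), np.float64(0.016779621269524887)) (array([0.5664681 , 0.33625332, 0.01891879]), np.float64(0.017469917176159616))
```

Run:
```python
from h import *
s=cv2.imread('pics/scene0.png')[:,:,::-1];t=cv2.imread('pics/top0.png')[:,:,::-1]
crop(s,210,215,315,290,7,'s0d.png');crop(t,350,155,440,235,8,'t0d.png');
```

```text
(no output)
```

View pics/s0d.png

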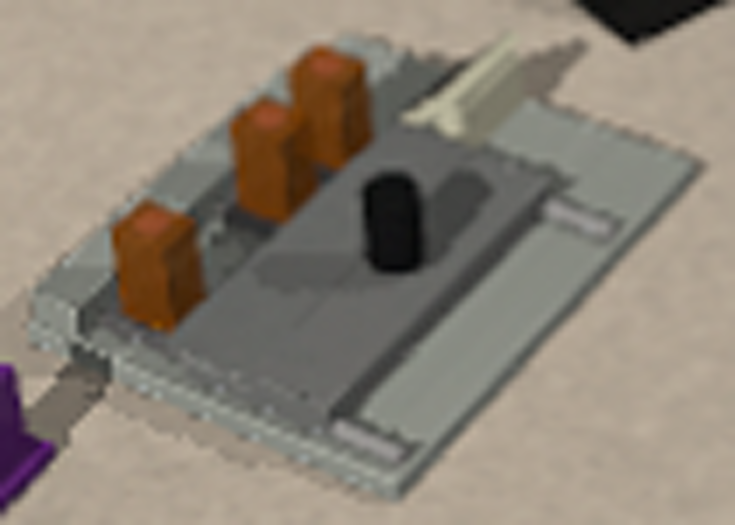

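View pics/t0d.png

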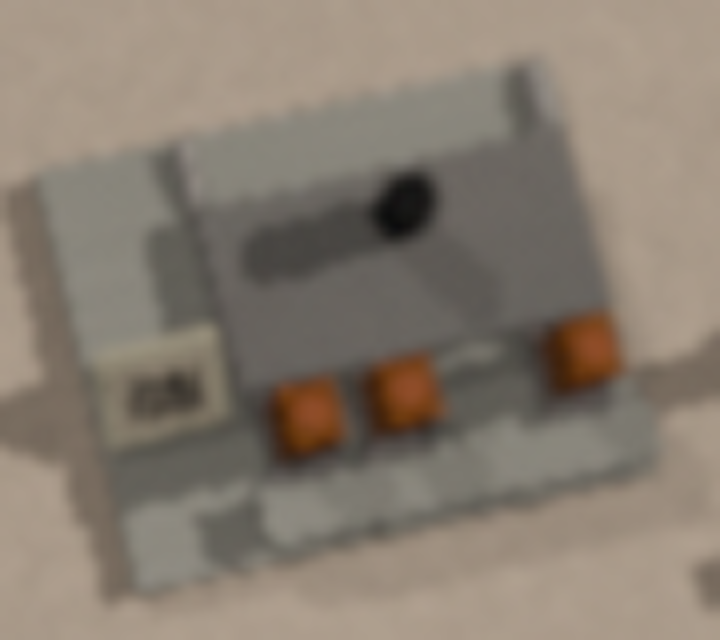

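The three amber posts stand in the clamp at places y=31, -7 and -83, with place -45 empty. Their tops in the scene crop are at (327,63), (268,117) and (153,221), and in the top crop at (316,405), (410,385) and (588,347). The blue and purple posts lie off the clamp, so I won't touch them.

Run:
```python
from h import *
t=lambda x,y:[350+(x+.5)/8-.5,155+(y+.5)/8-.5]
s=lambda x,y:[210+(x+.5)/7-.5,215+(y+.5)/7-.5]
print('blocks');B=[]
for a,b in (((327,63),(316,405)),((268,117),(410,385)),((153,221),(588,347))):
    r=tri(s(*a),t(*b));print(r[0].round(4),r[1].round(4), plane('scene',[s(*a)],.053)[0].round(4),plane('top',[t(*b)],.053)[0].round(4));B.append(r[0])
print('knob',tri(s(391,185),t(409,200)))
r=plane('scene',[s(391,185)],.072),plane('top',[t(409,200)],.072);print(r)
print('label c',plane('top',[t(163,387)],.032), tri(s(488,98),t(163,387)))
B=np.array(B);d=B[0]-B[2];print(np.linalg.norm(d),np.degrees(np.arctan2(-d[0],d[1])))
```

```text
blocks
[ 0.5215 -0.2082  0.068 ] 0.0016 [ 0.5065 -0.1955  0.053 ] [ 0.5232 -0.211   0.053 ]
[ 0.5291 -0.246   0.0662] 0.0006 [ 0.5158 -0.2358  0.053 ] [ 0.5308 -0.2485  0.053 ]
[ 0.5438 -0.3172  0.0646] 0.0003 [ 0.5323 -0.3093  0.053 ] [ 0.5455 -0.32    0.053 ]
knob (array([ 0.60231883, -0.24654193,  0.07203654]), np.float64(0.0023369846399014876))
(array([[ 0.6030339 , -0.24561741,  0.072     ]]), array([[ 0.60158585, -0.24745237,  0.072     ]]))
label c [[ 0.53388736 -0.15278972  0.032     ]] (array([ 0.54019782, -0.14773643,  0.02352075]), np.float64(0.01554754137136899))
0.11132509038817819 11.534272410507084
```

Run:
```python
from h import *
s=cv2.imread('pics/scene0.png')[:,:,::-1];t=cv2.imread('pics/top0.png')[:,:,::-1]
def g(im): return np.clip(255*(im/255.)**.6,0,255).astype(np.uint8)
crop(g(s),265,185,330,230,10,'s0e.png');crop(g(t),295,190,350,260,8,'t0e.png');
```

```text
(no output)
```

View pics/s0e.png

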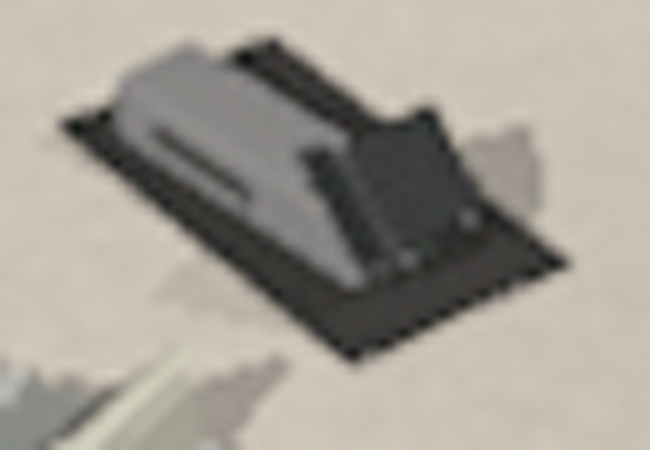

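View pics/t0e.png

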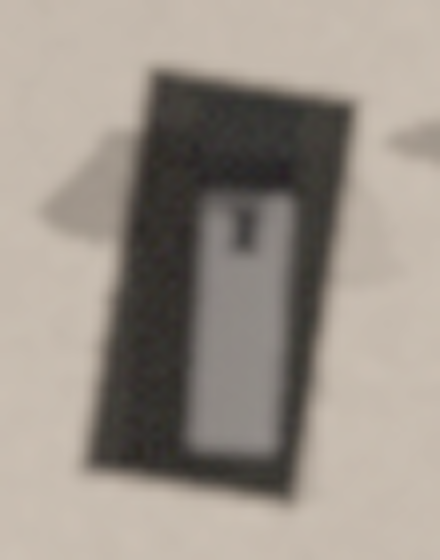

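Run:
```python
from h import *
t=lambda x,y:[295+(x+.5)/8-.5,190+(y+.5)/8-.5]
s=lambda x,y:[265+(x+.5)/10-.5,185+(y+.5)/10-.5]
C=plane('top',[t(203,192),t(297,200),t(282,457),t(185,447)],.026);print(C.round(4))
f=C[:2].mean(0);b=C[2:].mean(0);print(f,b,np.linalg.norm(f-b),np.degrees(np.arctan2(f[1]-b[1],f[0]-b[0])))
# scene: handle rear top corners
S=plane('scene',[s(122,85),s(188,45)],.026);print('scene rear top corners',S.round(4))
print(tri(s(188,45),t(185,447)),tri(s(122,88),t(282,457)))
```

```text
[[ 0.5014  0.0081  0.026 ]
 [ 0.4979 -0.0297  0.026 ]
 [ 0.3952 -0.0229  0.026 ]
 [ 0.3994  0.0156  0.026 ]]
[ 0.49969167 -0.01081055  0.026     ] [ 0.3973262 -0.003635   0.026    ] 0.10261664943407281 -4.009722588393583
scene rear top corners [[ 0.4049 -0.0194  0.026 ]
 [ 0.4039  0.0117  0.026 ]]
(array([0.39957647, 0.01571454, 0.0220784 ]), np.float64(4.594496905813709e-05)) (array([ 0.39830043, -0.0195237 ,  0.02134434]), np.float64(0.008859473604775328))
```

```bash
cat >> h.py <<'E'
def rel(x,y,z,yawdeg=None):
    """delta in tool axes; yawdeg = wanted world angle of tool x (mod 180)"""
    from scipy.spatial.transform import Rotation as Ro
    st=manip.get_state();q=st['ee_rot'];R=Ro.from_quat([q[1],q[2],q[3],q[0]]).as_matrix()
    a=np.degrees(np.arctan2(R[1,0],R[0,0])); 
    turn=0 if yawdeg is None else -np.radians((yawdeg-a+90)%180-90)
    R2=R@Ro.from_euler('z',turn).as_matrix()
    d=np.array([x,y,z])-st['position']
    print('t',round(float(st['clock']),2),'pos',st['position'].round(4),'yaw',a.round(2),'tilt',np.degrees(np.arccos(-R[2,2])).round(2),'F',st['contact_force'].round(1),'w',round(float(st['width']),4))
    print('turn first',turn.__round__(4),'then shift',(R2.T@d).round(4))
E
python3 -c "
from h import *
rel(.462,-.007,.15,-94)"
```

```text
t 0.1 pos [ 0.1537 -0.5535  0.2305] yaw -74.49 tilt 0.1 F [0.1 0.3 0.1] w 0.0852
turn first 0.3406 then shift [-0.5666 -0.2694  0.0814]
```

>>> send_rows(increments=[[1, 0, 0, 0, 0.17], [1, 0, 0, 0, 0.17], [1, -0.05, -0.024, 0, 0], [1, -0.055, -0.026, 0, 0], [1, -0.055, -0.026, 0, 0], [1, -0.055, -0.026, 0, 0], [1, -0.055, -0.026, 0, 0], [1, -0.055, -0.026, 0, 0]], squeeze=40)

```text
clock: 1.1
position: [0.3304, -0.2386, 0.2312]
ee_rot: [0.0, -0.682, 0.731, -0.0]
contact_force: [0.7, -0.1, 0.7]
width: 0.0852
```

>>> send_rows(increments=[[1, -0.055, -0.026, 0.02, 0], [1, -0.055, -0.026, 0.02, 0], [1, -0.055, -0.026, 0.02, 0], [1, -0.05, -0.026, 0.02, 0], [1, -0.026, -0.012, 0, 0], [1, 0, 0, 0, 0], [1, 0, 0, 0, 0]])

```text
clock: 1.98
position: [0.4596, -0.0123, 0.1526]
ee_rot: [-0.001, -0.682, 0.731, 0.0]
contact_force: [-0.3, -0.6, 0.2]
width: 0.0856
```

```bash
python3 -c "
from h import *
rel(.462,-.007,.06,-94)
t=manip.get_image('top');s=manip.get_image('scene')
crop(t,270,150,370,260,6,'t1.png');crop(s,240,100,380,240,5,'s1.png')"
```

```text
t 1.98 pos [ 0.4596 -0.0123  0.1526] yaw -93.95 tilt 0.06 F [-0.3 -0.6  0.2] w 0.0856
turn first 0.0009 then shift [-0.0056 -0.0021  0.0926]
```

View pics/s1.png

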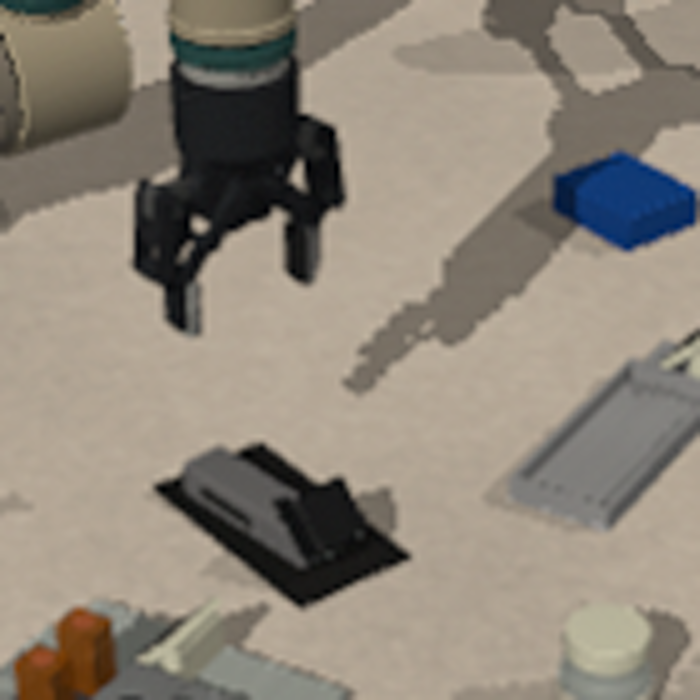

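The scanner hasn't moved: its handle is at crop (240,500). The open gripper is above it, with finger tips at (190,330) and (305,280). Going down.

>>> send_rows(increments=[[1, -0.0055, -0.002, 0.04, 0], [1, 0, 0, 0.05, 0], [1, 0, 0, 0.03, 0], [1, 0, 0, 0.02, 0], [1, 0, 0, 0.008, 0], [1, 0, 0, 0, 0]])

```text
clock: 2.82
position: [0.4625, -0.0072, 0.0048]
ee_rot: [-0.0, -0.682, 0.732, -0.0]
contact_force: [0.8, 0.3, 0.8]
width: 0.0851
```

```bash
python3 -c "
from h import *
rel(.462,-.007,.005,-94)
t=manip.get_image('top');s=manip.get_image('scene')
crop(s,240,130,340,240,5,'s2.png')"
```

```text
t 2.83 pos [ 0.4625 -0.0072  0.0048] yaw -94.03 tilt 0.01 F [0.8 0.3 0.8] w 0.0851
turn first -0.0005 then shift [-0.0002  0.0005 -0.0002]
```

View pics/s2.png

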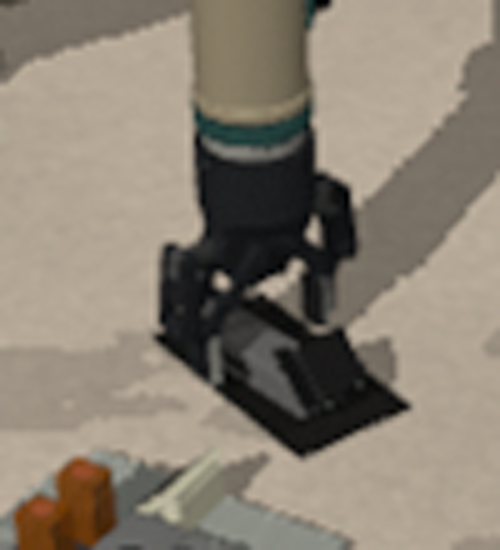

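The fingers straddle the handle behind the head. Closing now.

>>> send_rows(increments=[[0, 0, 0, 0, 0], [0, 0, 0, 0, 0], [0, 0, 0, 0, 0], [0, 0, 0, 0, 0], [0, 0, 0, 0, 0], [0, 0, 0, 0, 0]], squeeze=40)

```text
clock: 3.68
position: [0.4629, -0.0066, 0.0052]
ee_rot: [0.0, -0.682, 0.731, -0.0]
contact_force: [-0.3, -0.2, 5.7]
width: 0.0332
```

>>> send_rows(increments=[[0, 0, 0, 0, 0], [0, 0, 0, -0.01, 0], [0, 0, 0, -0.02, 0], [0, 0, 0, -0.02, 0], [0, 0, 0, 0, 0]])

```text
clock: 4.3
position: [0.4637, -0.0067, 0.056]
ee_rot: [0.001, -0.682, 0.731, -0.001]
contact_force: [0.2, 0.8, -1.3]
width: 0.0333
```

```bash
python3 -c "
from h import *
rel(.462,-.007,.0525,-94)
t=manip.get_image('top');s=manip.get_image('scene')
crop(s,240,110,340,240,5,'s3.png');crop(t,280,150,370,260,5,'t3.png')"
```

```text
t 4.3 pos [ 0.4637 -0.0067  0.056 ] yaw -93.96 tilt 0.2 F [ 0.2  0.8 -1.3] w 0.0333
turn first 0.0006 then shift [0.0004 0.0017 0.0035]
```

View pics/s3.png

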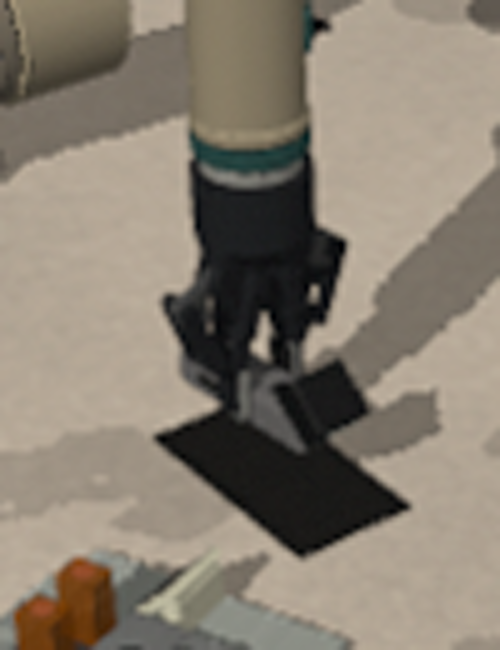

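View pics/t3.png

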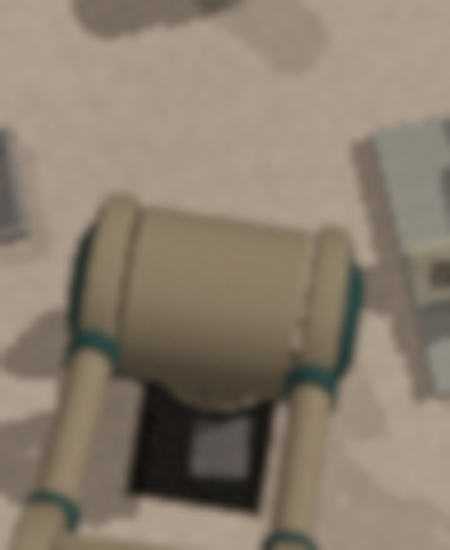

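```bash
python3 -c "
from h import *
rel(.4275,-.1744,.11,-77.8)"
```

```text
t 4.4 pos [ 0.4621 -0.0065  0.0545] yaw -93.96 tilt 0.02 F [ 0.4 -0.2 -1.9] w 0.0337
turn first -0.2821 then shift [ 0.1568  0.0694 -0.0555]
```

>>> send_rows(increments=[[0, 0, 0, -0.03, 0], [0, 0, 0, -0.0255, 0], [0, 0, 0, 0, -0.14], [0, 0, 0, 0, -0.142], [0, 0.04, 0.03, 0, 0], [0, 0.04, 0.03, 0, 0], [0, 0.04, 0.03, 0, 0], [0, 0.037, 0.019, 0, 0]])

```text
clock: 5.4
position: [0.3872, -0.1837, 0.1091]
ee_rot: [0.0, 0.778, -0.628, -0.001]
contact_force: [1.5, 0.1, -2.7]
width: 0.0332
```

>>> send_rows(increments=[[0, 0, 0, 0, 0], [0, 0, 0, 0.03, 0], [0, 0, 0, 0.0275, 0], [0, 0, -0.02, 0, 0], [0, 0, -0.02, 0, 0], [0, 0, 0, 0, 0], [0, 0, 0, 0, 0]])

```text
clock: 6.28
position: [0.4289, -0.1743, 0.0533]
ee_rot: [0.0, 0.779, -0.627, 0.0]
contact_force: [0.3, -0.4, -2.1]
width: 0.0332
```

```bash
python3 -c "
from h import *
rel(.4275,-.1744,.0525,-77.8)
t=manip.get_image('top');s=manip.get_image('scene')
crop(s,220,140,340,260,5,'s4.png');crop(t,320,150,440,260,5,'t4.png')"
```

```text
t 6.28 pos [ 0.4289 -0.1743  0.0533] yaw -77.73 tilt 0.04 F [ 0.3 -0.4 -2.1] w 0.0332
turn first 0.0012 then shift [-0.0002  0.0014  0.0008]
```

View pics/s4.png

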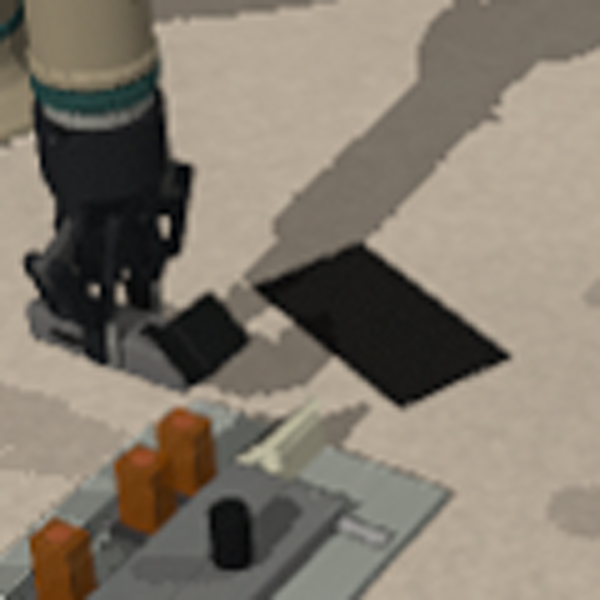

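View pics/t4.png

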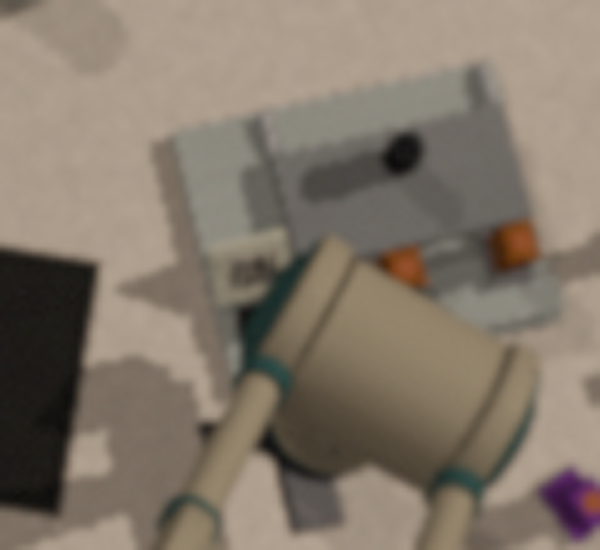

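```bash
python3 -c "
from h import *
st=manip.get_state();p=st['position'];a=np.radians(12.27);R=np.array([[np.cos(a),-np.sin(a),0],[np.sin(a),np.cos(a),0],[0,0,1]])
o=p+R@np.array([-.0055,0,-.005])
for l in ((-58,-17,0),(-58,-17,26),(62,-17,0),(62,-21,57),(88,-21,0),(114.5,0,-15.5),(-58,17,26)):
    X=o+R@np.array(l)/1000; print(l,X.round(4),((proj('scene',X)[0]-[220,140]+.5)*5).round(0),((proj('top',X)[0]-[320,150]+.5)*5).round(0))
"
```

```text
(-58, -17, 0) [ 0.3697 -0.2045  0.0481] [ 26. 342.] [343. 523.]
(-58, -17, 26) [ 0.3697 -0.2045  0.0741] [ 21. 307.] [349. 522.]
(62, -17, 0) [ 0.4869 -0.179   0.0481] [184. 401.] [298. 337.]
(62, -21, 57) [ 0.4878 -0.1829  0.1051] [172. 326.] [315. 325.]
(88, -21, 0) [ 0.5132 -0.1774  0.0481] [215. 418.] [294. 296.]
(114.5, 0, -15.5) [ 0.5346 -0.1512  0.0326] [274. 433.] [250. 266.]
(-58, 17, 26) [ 0.3625 -0.1713  0.0741] [ 56. 280.] [295. 535.]
```

```bash
python3 -c "
from h import *
a=np.radians(-4);R=np.array([[np.cos(a),-np.sin(a),0],[np.sin(a),np.cos(a),0],[0,0,1]])
o=np.array([.457,-.0076,.001])
for l in ((-58,-17,26),(-58,17,26),(62,-17,0),(62,-21,57),(88,-21,0)):
    X=o+R@np.array(l)/1000; print(l,X.round(4),((proj('scene',X)[0]-[265,185]+.5)*10).round(0))
"
```

```text
(-58, -17, 26) [ 0.398  -0.0205  0.027 ] [105.  76.]
(-58, 17, 26) [0.4003 0.0134 0.027 ] [184.  37.]
(62, -17, 0) [ 0.5177 -0.0289  0.001 ] [349. 297.]
(62, -21, 57) [ 0.5174 -0.0329  0.058 ] [335. 155.]
(88, -21, 0) [ 0.5433 -0.0347  0.001 ] [395. 338.]
```

```bash
python3 -c "
from h import *
s=manip.get_image('scene');s=np.clip(255*(s/255.)**.6,0,255).astype(np.uint8)
crop(s,220,185,290,235,10,'s4b.png')"
```

```text
(no output)
```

View pics/s4b.png

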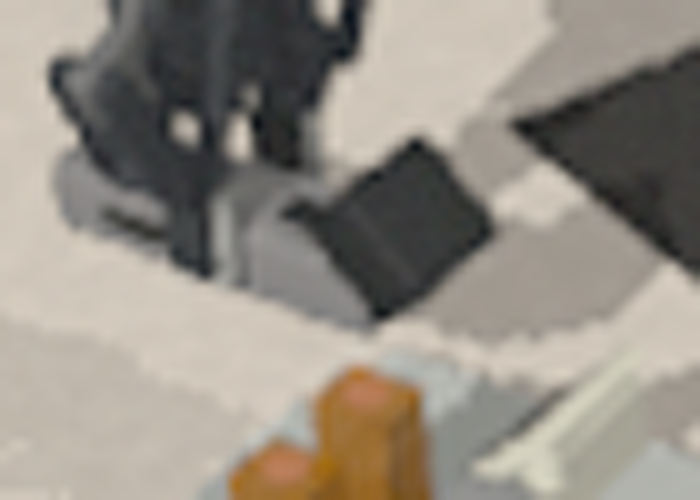

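The scanner is level, judging by the head and handle edges at (372,325) and (65,220), with its head facing the label wedge at (560,420). I'll lower it 3 mm and hold for a bit over 2 s.

>>> send_rows(increments=[[0, 0, 0.002, 0.003, 0], [0, 0, 0, 0, 0], [0, 0, 0, 0, 0], [0, 0, 0, 0, 0], [0, 0, 0, 0, 0], [0, 0, 0, 0, 0], [0, 0, 0, 0, 0], [0, 0, 0, 0, 0]])

```text
clock: 7.42
position: [0.4263, -0.175, 0.0498]
ee_rot: [0.0, 0.778, -0.628, 0.0]
contact_force: [0.1, -0.0, -1.2]
width: 0.0332
```

>>> send_rows(increments=[[0, 0, 0, 0, 0], [0, 0, 0, 0, 0], [0, 0, 0, 0, 0], [0, 0, 0, 0, 0], [0, 0, 0, 0, 0], [0, 0, 0, 0, 0], [0, 0, 0, 0, 0], [0, 0, 0, 0, 0]])

```text
clock: 8.43
position: [0.4263, -0.1751, 0.0497]
ee_rot: [0.0, 0.778, -0.628, 0.0]
contact_force: [0.6, -0.4, -2.4]
width: 0.0331
```

>>> send_rows(increments=[[0, 0, 0, 0, 0], [0, 0, 0, 0, 0], [0, 0, 0, 0, 0], [0, 0, 0, 0, 0], [0, 0, 0, 0, 0], [0, 0, 0, 0, 0]])

```text
clock: 9.18
position: [0.4263, -0.1751, 0.0497]
ee_rot: [0.0, 0.778, -0.628, 0.0]
contact_force: [0.1, -0.0, -1.5]
width: 0.0331
```

>>> send_rows(increments=[[0, 0, 0.007, -0.002, 0], [0, 0, 0, 0, 0], [0, 0, 0, 0, 0], [0, 0, 0, 0, 0], [0, 0, 0, 0, 0], [0, 0, 0, 0, 0], [0, 0, 0, 0, 0], [0, 0, 0, 0, 0]])

```text
clock: 10.18
position: [0.4195, -0.1765, 0.0517]
ee_rot: [0.0, 0.778, -0.628, 0.0]
contact_force: [0.9, 0.5, -1.1]
width: 0.0332
```

>>> send_rows(increments=[[0, 0, 0, 0, 0], [0, 0, 0, 0, 0], [0, 0, 0, 0, 0], [0, 0, 0, 0, 0], [0, 0, 0.03, -0.02, 0], [0, 0, 0.03, -0.03, 0], [0, -0.04, 0, 0, 0.14], [0, -0.04, 0, 0, 0.14]])

```text
clock: 11.18
position: [0.3489, -0.1099, 0.1022]
ee_rot: [0.0, -0.68, 0.733, -0.0]
contact_force: [0.5, 0.8, -1.7]
width: 0.0333
```

```bash
python3 -c "
from h import *
rel(.458,0,.06,-97)"
```

```text
t 11.18 pos [ 0.3489 -0.1099  0.1022] yaw -94.29 tilt 0.06 F [ 0.5  0.8 -1.7] w 0.0333
turn first 0.0473 then shift [-0.1224 -0.0948  0.0422]
```

>>> send_rows(increments=[[0, 0, 0, 0, 0.047], [0, -0.042, -0.032, 0, 0], [0, -0.042, -0.032, 0, 0], [0, -0.04, -0.031, 0.02, 0], [0, 0, 0, 0.022, 0], [0, 0, 0, 0.025, 0], [0, 0, 0, 0.02, 0], [0, 0, 0, 0, 0]])

```text
clock: 12.18
position: [0.4566, 0.0024, 0.0136]
ee_rot: [-0.001, -0.666, 0.746, 0.001]
contact_force: [-0.2, 0.5, -1.0]
width: 0.0329
```

```bash
python3 -c "
from h import *
rel(.458,0,.006,-97)
s=manip.get_image('scene');crop(s,240,150,340,240,6,'s5.png')"
```

```text
t 12.18 pos [0.4566 0.0024 0.0136] yaw -96.54 tilt 0.21 F [-0.2  0.5 -1. ] w 0.0329
turn first 0.008 then shift [ 0.0022 -0.0017  0.0076]
```

View pics/s5.png

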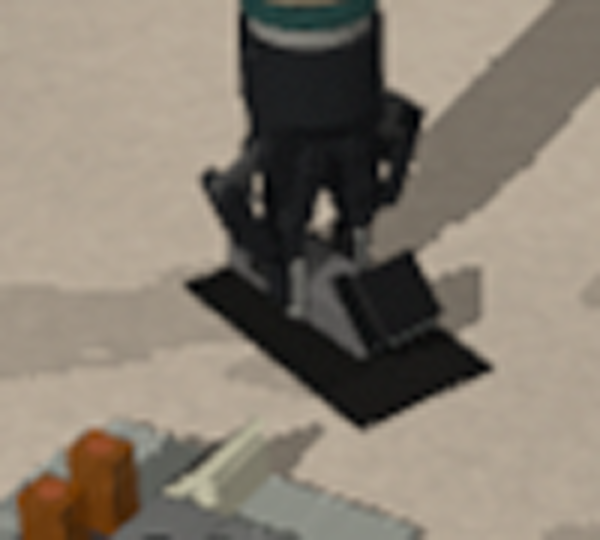

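The scanner is just above its mat, with its head at crop (395,300). Lowering in small steps.

>>> send_rows(increments=[[0, 0, 0, 0.004, 0], [0, 0, 0, 0.003, 0], [0, 0, 0, 0, 0], [0, 0, 0, 0, 0]])

```text
clock: 12.72
position: [0.4581, 0.0021, 0.008]
ee_rot: [0.0, -0.666, 0.746, -0.0]
contact_force: [0.4, 0.2, -2.5]
width: 0.0331
```

>>> send_rows(increments=[[0, 0, 0, 0.002, 0], [0, 0, 0, 0, 0], [0, 0, 0, 0, 0]])

```text
clock: 13.1
position: [0.4579, 0.0022, 0.0057]
ee_rot: [-0.0, -0.666, 0.746, -0.0]
contact_force: [0.7, -0.0, -1.3]
width: 0.0334
```

>>> send_rows(increments=[[0, 0, 0, 0.001, 0], [0, 0, 0, 0, 0], [0, 0, 0, 0, 0]])

```text
clock: 13.48
position: [0.4581, 0.0022, 0.0052]
ee_rot: [0.0, -0.666, 0.746, -0.0]
contact_force: [-0.5, 0.5, 5.2]
width: 0.0331
```

>>> send_rows(increments=[[0.6, 0, 0, 0, 0], [1, 0, 0, 0, 0], [1, 0, 0, 0, 0], [1, 0, 0, 0, 0], [1, 0, 0, -0.03, 0], [1, 0, 0, -0.05, 0], [1, 0, 0, -0.06, 0], [1, 0, 0, 0, 0]])

```text
clock: 14.48
position: [0.4615, 0.0017, 0.1493]
ee_rot: [0.003, -0.666, 0.746, -0.004]
contact_force: [0.4, -0.2, -0.7]
width: 0.0856
```

```bash
python3 -c "
from h import *
rel(.6023,-.2465,.15,12.2)
s=manip.get_image('scene');crop(s,200,100,340,240,5,'s6.png')"
```

```text
t 14.47 pos [0.4615 0.0017 0.1493] yaw -96.54 tilt 0.62 F [ 0.4 -0.2 -0.7] w 0.0856
turn first 1.2438 then shift [-0.0852 -0.2723  0.0012]
```

View pics/s6.png

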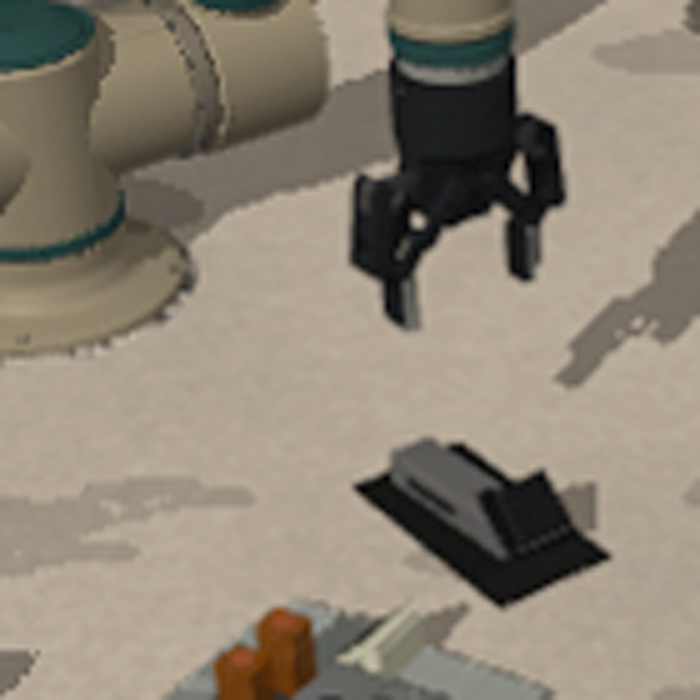

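>>> send_rows(increments=[[0.6, 0, 0, 0, -0.1725], [0.6, 0, 0, 0, -0.1725], [0.6, 0, 0, 0, -0.1725], [0.6, 0, 0, 0, -0.1725], [0.6, 0, 0, 0, -0.1725], [0.6, 0, 0, 0, -0.1725], [0.6, 0, 0, 0, -0.1725], [0.6, 0, 0, 0, -0.1725]])

```text
clock: 15.52
position: [0.4565, 0.0023, 0.1429]
ee_rot: [0.0, 0.989, -0.149, -0.002]
contact_force: [0.1, 0.2, 0.4]
width: 0.0511
```

>>> send_rows(increments=[[0.6, 0, 0, 0, -0.1725], [0.6, 0, 0, 0, -0.1725], [0.6, 0, 0, 0, -0.1725], [0.6, 0.017, 0.054, 0, 0], [0.6, 0.017, 0.054, 0, 0], [0.6, 0.017, 0.054, 0, 0], [0.6, 0.017, 0.054, 0, 0], [0.6, 0.017, 0.056, 0, 0]])

```text
clock: 16.52
position: [0.598, -0.2467, 0.1423]
ee_rot: [-0.001, 0.994, 0.106, -0.002]
contact_force: [0.6, 0.9, 0.1]
width: 0.0509
```

```bash
python3 -c "
from h import *
rel(.6023,-.2465,.15,12.2)"
```

```text
t 16.52 pos [ 0.598  -0.2467  0.1423] yaw 12.17 tilt 0.24 F [0.6 0.9 0.1] w 0.0509
turn first -0.0006 then shift [ 0.0042  0.0007 -0.0077]
```

>>> send_rows(increments=[[0.6, 0.004, 0.001, 0.03, 0], [0.6, 0, 0, 0.022, 0], [0.6, 0, 0, 0, 0], [0.6, 0, 0, 0, 0]])

```text
clock: 17.02
position: [0.6024, -0.2458, 0.0924]
ee_rot: [-0.0, 0.994, 0.106, -0.0]
contact_force: [0.9, -0.7, 0.8]
width: 0.0512
```

```bash
python3 -c "
from h import *
rel(.6023,-.2465,.045,12.2)
s=manip.get_image('scene');crop(s,200,160,320,300,5,'s7.png')"
```

```text
t 17.02 pos [ 0.6024 -0.2458  0.0924] yaw 12.19 tilt 0.04 F [ 0.9 -0.7  0.8] w 0.0512
turn first -0.0002 then shift [-0.0002  0.0007  0.0474]
```

View pics/s7.png

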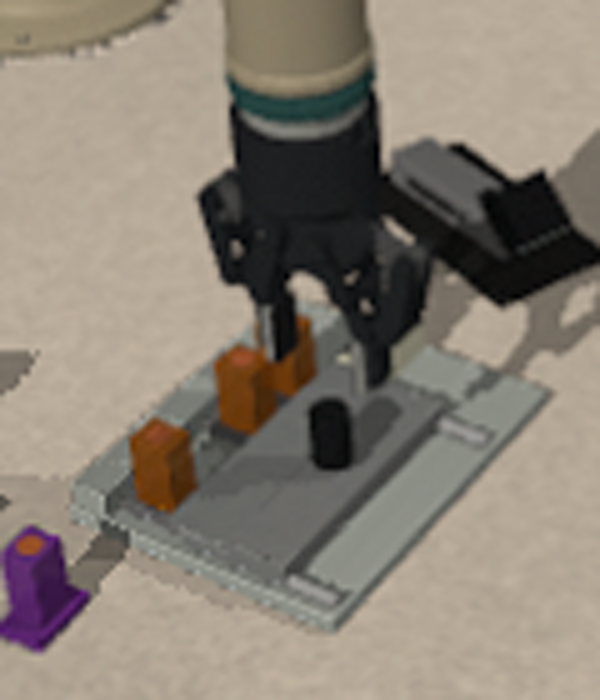

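The finger tips at (280,358) and (375,390) straddle the knob top at (330,403). Descending to grip it.

>>> send_rows(increments=[[0.6, 0, 0.001, 0.02, 0], [0.6, 0, 0, 0.02, 0], [0.6, 0, 0, 0.006, 0], [0.6, 0, 0, 0, 0], [0, 0, 0, 0, 0], [0, 0, 0, 0, 0], [0, 0, 0, 0, 0], [0, 0, 0, 0, 0]])

```text
clock: 18.08
position: [0.6036, -0.2472, 0.0481]
ee_rot: [0.001, 0.994, 0.106, 0.001]
contact_force: [-0.1, 0.7, 5.9]
width: 0.023
```

```bash
python3 -c "
from h import *
rel(.6023,-.2465,.045,12.2)"
```

```text
t 18.07 pos [ 0.6036 -0.2472  0.0481] yaw 12.18 tilt 0.15 F [-0.1  0.7  5.9] w 0.023
turn first -0.0004 then shift [-0.0012 -0.001   0.0031]
```

>>> send_rows(increments=[[0, 0.006, 0, 0, 0], [0, 0.006, 0, 0, 0], [0, 0.006, 0, 0, 0], [0, 0.006, 0, 0, 0], [0, 0.005, 0, 0, 0], [0, 0, 0, 0, 0], [0, 0, 0, 0, 0]])

```text
clock: 18.95
position: [0.6316, -0.2409, 0.048]
ee_rot: [0.0, 0.994, 0.106, 0.001]
contact_force: [0.4, 1.2, 5.3]
width: 0.0227
```

```bash
python3 -c "
from h import *
rel(.6036,-.2472,.046,12.2)
s=manip.get_image('scene');crop(s,200,160,320,300,5,'s8.png')"
```

```text
t 18.95 pos [ 0.6316 -0.2409  0.048 ] yaw 12.18 tilt 0.09 F [0.4 1.2 5.3] w 0.0227
turn first -0.0004 then shift [-0.0287  0.0002  0.002 ]
```

View pics/s8.png

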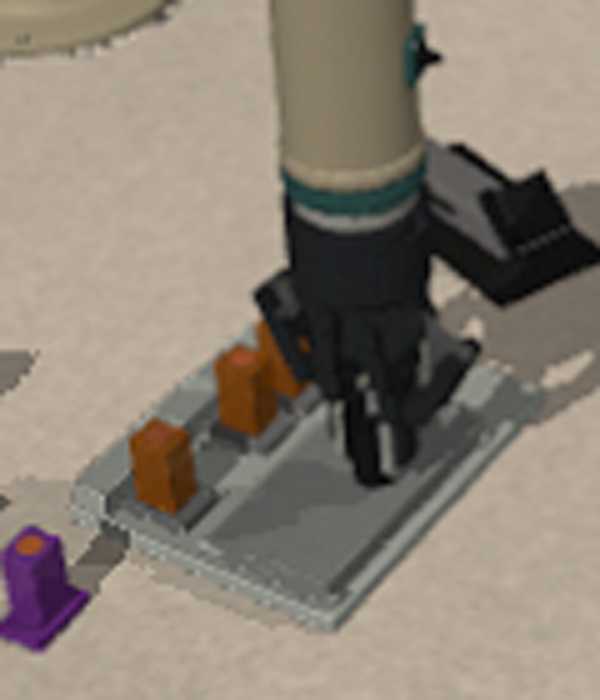

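The jaw is open about 29 mm and the blocks' grey feet now show at crop (180,510) and (260,440). Releasing and moving above the first block.

>>> send_rows(increments=[[0, 0.002, 0, 0, 0], [0.6, 0, 0, 0, 0], [0.6, 0, 0, 0, 0], [0.6, 0, 0, 0, 0], [0.6, 0, 0, -0.04, 0], [0.6, 0, 0, -0.04, 0], [0.6, 0, 0, 0, 0]])

```text
clock: 19.88
position: [0.6354, -0.2415, 0.1306]
ee_rot: [0.002, 0.994, 0.106, 0.003]
contact_force: [-0.3, -0.4, 0.5]
width: 0.0516
```

```bash
python3 -c "
from h import *
rel(.5215,-.2082,.12,12.2)
t=manip.get_image('top');crop(t,205,145,470,265,3,'t9.png')"
```

```text
t 19.88 pos [ 0.6354 -0.2415  0.1306] yaw 12.18 tilt 0.45 F [-0.3 -0.4  0.5] w 0.0516
turn first -0.0004 then shift [-0.1043 -0.0567  0.0097]
```

View pics/t9.png

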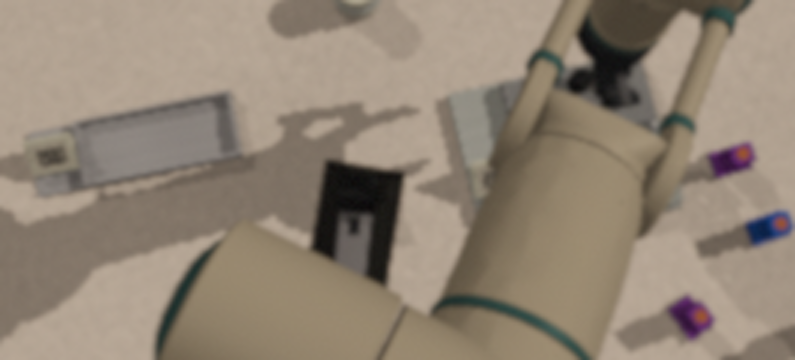

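The tray hasn't moved (crop (130,145)) and the scanner is on its mat. Going to the block at place y=31.

>>> send_rows(increments=[[0.6, -0.05, -0.028, 0, 0], [0.6, -0.054, -0.0285, 0, 0], [0.6, 0, 0, 0.03, 0], [0.6, 0, 0, 0, 0], [0.6, 0, 0, 0, 0]])

```text
clock: 20.55
position: [0.5201, -0.2074, 0.0965]
ee_rot: [-0.0, 0.994, 0.106, -0.0]
contact_force: [0.2, -0.3, 0.9]
width: 0.0509
```

```bash
python3 -c "
from h import *
rel(.5215,-.2082,.036,12.2)
s=manip.get_image('scene');crop(s,200,160,320,300,5,'s10.png')"
```

```text
t 20.55 pos [ 0.5201 -0.2074  0.0965] yaw 12.18 tilt 0.01 F [ 0.2 -0.3  0.9] w 0.0509
turn first -0.0004 then shift [0.0012 0.0011 0.0605]
```

View pics/s10.png

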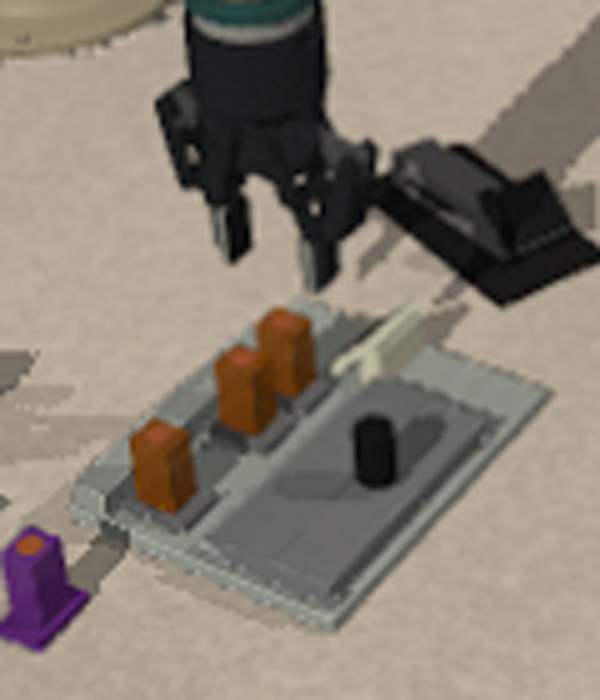

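The tips' midpoint (278,276) lies over the block's top (285,318). Descending and gripping.

>>> send_rows(increments=[[0.6, 0.001, 0.001, 0.025, 0], [0.6, 0, 0, 0.02, 0], [0.6, 0, 0, 0.015, 0], [0.6, 0, 0, 0, 0], [0, 0, 0, 0, 0], [0, 0, 0, 0, 0], [0, 0, 0, 0, 0], [0, 0, 0, 0, 0]], squeeze=30)

```text
clock: 21.6
position: [0.5214, -0.2082, 0.0376]
ee_rot: [0.001, 0.994, 0.106, 0.001]
contact_force: [0.2, 1.3, 5.3]
width: 0.0253
```

>>> send_rows(increments=[[0, 0, 0, -0.005, 0], [0, 0, 0, -0.015, 0], [0, 0, 0, -0.03, 0], [0, 0, 0, -0.03, 0], [0, 0, 0, 0, 0]])

```text
clock: 22.22
position: [0.5222, -0.2087, 0.1197]
ee_rot: [0.002, 0.994, 0.106, 0.002]
contact_force: [-0.4, 0.5, -1.0]
width: 0.0257
```

```bash
python3 -c "
from h import *
rel(.5215,-.2082,.036,12.2)
s=manip.get_image('scene');crop(s,200,160,320,300,5,'s11.png')"
```

```text
t 22.23 pos [ 0.5222 -0.2087  0.1197] yaw 12.18 tilt 0.33 F [-0.4  0.5 -1. ] w 0.0257
turn first -0.0004 then shift [-0.0009 -0.001   0.0837]
```

View pics/s11.png

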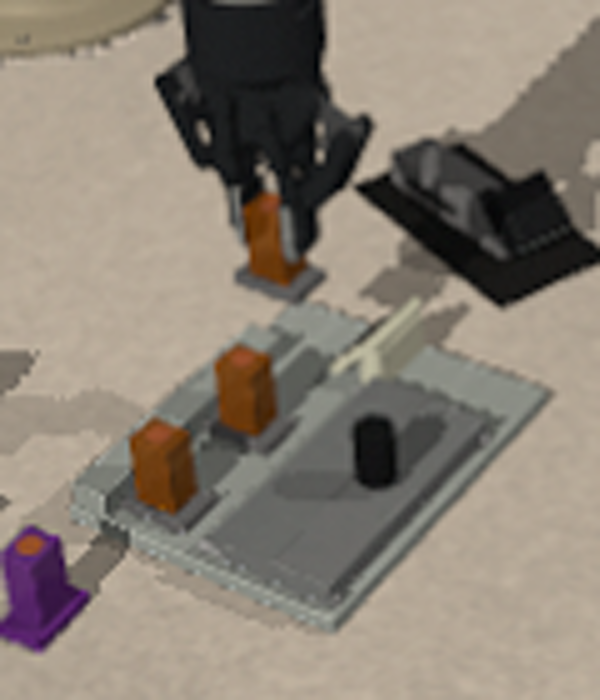

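The block is held upright at crop (275,240). Now for a closer measurement of the tray.

Run:
```python
from h import *
s=manip.get_image('scene');t=manip.get_image('top')
def g(im): return np.clip(255*(im/255.)**.7,0,255).astype(np.uint8)
crop(g(s),330,155,400,215,10,'s12.png');crop(g(t),205,165,295,220,8,'t12.png');
```

```text
(no output)
```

View pics/s12.png

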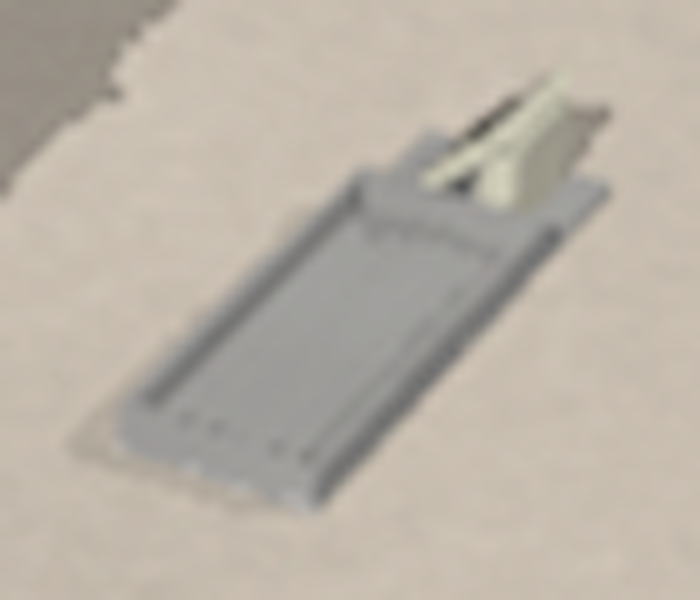

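View pics/t12.png

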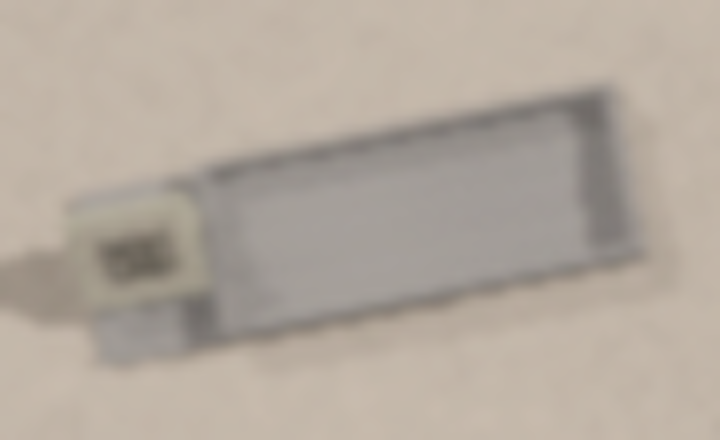

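Run:
```python
from h import *
t=lambda x,y:[205+(x+.5)/8-.5,165+(y+.5)/8-.5]
s=lambda x,y:[330+(x+.5)/10-.5,155+(y+.5)/10-.5]
T=plane('top',[t(612,88),t(640,252),t(205,165),t(190,350)],.018);print(T.round(4))
print('label',plane('top',[t(138,257)],.032).round(4))
d=(T[2]-T[0]);print(np.degrees(np.arctan2(-d[0],d[1])));d=T[3]-T[1];print(np.degrees(np.arctan2(-d[0],d[1])))
S=plane('scene',[s(125,415),s(318,480),s(362,170),s(560,228)],.018);print('scene rim',S.round(4))
S=plane('scene',[s(155,405),s(305,455)],.004);print('scene floor corners',S.round(4), S.mean(0))
S=plane('scene',[s(318,507),s(122,440)],.0);print('scene bottom',S.round(4))
```

```text
[[0.6291 0.1357 0.018 ]
 [0.5607 0.1235 0.018 ]
 [0.5984 0.3039 0.018 ]
 [0.5215 0.3078 0.018 ]]
label [[0.5578 0.3269 0.032 ]]
10.36501180596155
12.003087919677721
scene rim [[0.5677 0.1203 0.018 ]
 [0.6377 0.1338 0.018 ]
 [0.5308 0.294  0.018 ]
 [0.6056 0.31   0.018 ]]
scene floor corners [[0.5584 0.1474 0.004 ]
 [0.6138 0.1582 0.004 ]] [0.58607138 0.15278486 0.004     ]
scene bottom [[0.6319 0.1424 0.    ]
 [0.5598 0.1288 0.    ]]
```

```bash
python3 -c "
from h import *
rel(.5719,.2619,.12,11.2)"
```

```text
t 22.38 pos [ 0.5198 -0.2074  0.1161] yaw 12.17 tilt 0.1 F [-0.1  0.3 -0.6] w 0.0254
turn first 0.017 then shift [ 0.1423 -0.4503 -0.0037]
```

>>> send_rows(increments=[[0, 0.007, -0.0225, -0.004, 0.017], [0, 0.0142, -0.045, 0, 0], [0, 0.0142, -0.045, 0, 0], [0, 0.0142, -0.045, 0, 0], [0, 0.0142, -0.045, 0, 0], [0, 0.0142, -0.045, 0, 0], [0, 0.0142, -0.045, 0, 0], [0, 0.0142, -0.045, 0, 0]])

```text
clock: 23.38
position: [0.558, 0.1453, 0.1191]
ee_rot: [0.0, 0.995, 0.098, -0.002]
contact_force: [0.6, -0.6, -0.4]
width: 0.0254
```

>>> send_rows(increments=[[0, 0.0142, -0.045, 0, 0], [0, 0.0142, -0.045, 0, 0], [0, 0.007, -0.0225, 0, 0], [0, 0, 0, 0.03, 0], [0, 0, 0, 0.03, 0], [0, 0, 0, 0, 0]])

```text
clock: 24.12
position: [0.5692, 0.2597, 0.0574]
ee_rot: [0.001, 0.995, 0.097, -0.004]
contact_force: [-0.3, -0.3, -0.3]
width: 0.0258
```

```bash
python3 -c "
from h import *
rel(.5719,.2619,.03,11.2)
s=manip.get_image('scene');crop(s,310,110,420,220,6,'s13.png');t=manip.get_image('top');crop(t,205,165,295,220,8,'t13.png')"
```

```text
t 24.12 pos [0.5692 0.2597 0.0574] yaw 11.19 tilt 0.47 F [-0.3 -0.3 -0.3] w 0.0258
turn first -0.0002 then shift [ 0.0033 -0.0017  0.0274]
```

View pics/s13.png

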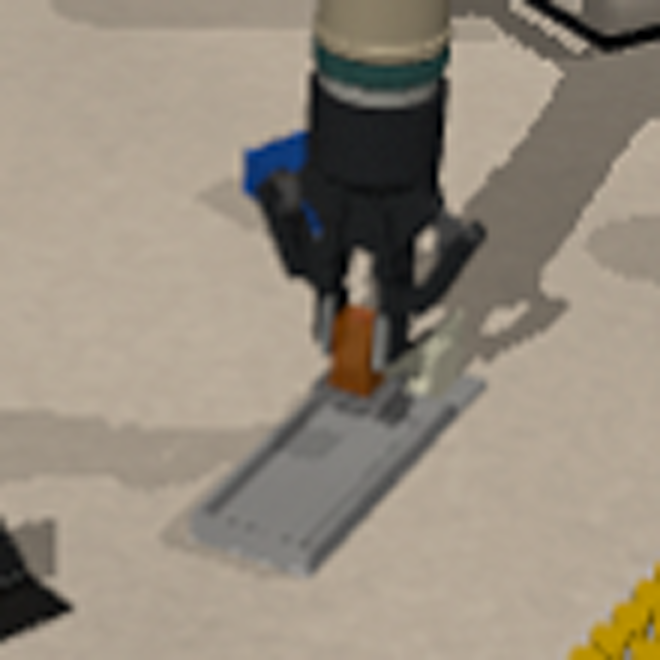

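View pics/t13.png

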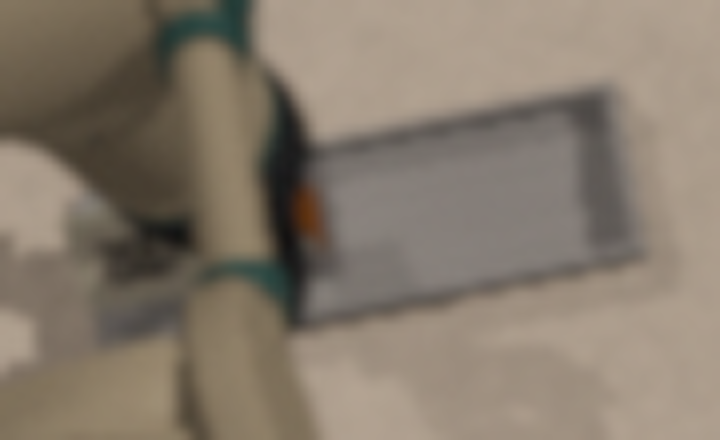

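The block hangs over the pocket, with its post at scene crop (355,350). Lowering gently.

>>> send_rows(increments=[[0, 0.001, -0.0, 0.01, 0], [0, 0, 0, 0.01, 0], [0, 0, 0, 0, 0], [0, 0, 0, 0, 0]])

```text
clock: 24.72
position: [0.573, 0.2614, 0.0408]
ee_rot: [0.0, 0.995, 0.098, 0.0]
contact_force: [0.3, -0.3, 0.3]
width: 0.0254
```

```bash
python3 -c "
from h import *
rel(.5719,.2619,.03,11.2)"
```

```text
t 24.73 pos [0.573  0.2614 0.0408] yaw 11.2 tilt 0.01 F [ 0.3 -0.3  0.3] w 0.0254
turn first 0.0001 then shift [-0.001  -0.0007  0.0108]
```

>>> send_rows(increments=[[0, -0.001, 0, 0.006, 0], [0, 0, 0, 0.003, 0], [0, 0, 0, 0, 0], [0, 0, 0, 0, 0]])

```text
clock: 25.22
position: [0.572, 0.2612, 0.0317]
ee_rot: [0.0, 0.995, 0.098, 0.0]
contact_force: [-0.4, -0.7, -0.3]
width: 0.0256
```

>>> send_rows(increments=[[0, 0, 0, 0.0015, 0], [0, 0, 0, 0, 0], [0, 0, 0, 0, 0]])

```text
clock: 25.6
position: [0.572, 0.2612, 0.0302]
ee_rot: [0.0, 0.995, 0.098, 0.0]
contact_force: [-0.1, 0.1, -1.0]
width: 0.0256
```

>>> send_rows(increments=[[0, 0, 0, 0.001, 0], [0, 0, 0, 0, 0], [0, 0, 0, 0, 0]])

```text
clock: 25.98
position: [0.5721, 0.2613, 0.0297]
ee_rot: [-0.0, 0.995, 0.098, 0.0]
contact_force: [-0.7, 0.4, 4.5]
width: 0.0254
```

>>> send_rows(increments=[[0, 0, 0, 0.001, 0], [0, 0, 0, 0, 0], [0, 0, 0, 0, 0]])

```text
clock: 26.35
position: [0.5721, 0.2612, 0.0297]
ee_rot: [-0.0, 0.995, 0.098, 0.0]
contact_force: [-3.1, -0.4, 10.5]
width: 0.0257
```

>>> send_rows(increments=[[0.45, 0, 0, -0.001, 0], [0.45, 0, 0, 0, 0], [0.45, 0, 0, 0, 0], [0.5, 0, 0, -0.02, 0], [0.6, 0, 0, -0.03, 0], [0.6, 0, 0, -0.04, 0], [0.6, 0, 0, 0, 0]])

```text
clock: 27.22
position: [0.5743, 0.262, 0.1225]
ee_rot: [-0.001, 0.995, 0.098, 0.004]
contact_force: [-0.2, 0.5, -0.1]
width: 0.0514
```

```bash
python3 -c "
from h import *
rel(.5291,-.246,.12,12.2)
s=manip.get_image('scene');crop(s,310,110,420,220,6,'s14.png')"
```

```text
t 27.23 pos [0.5743 0.262  0.1225] yaw 11.21 tilt 0.42 F [-0.2  0.5 -0.1] w 0.0514
turn first -0.0174 then shift [-0.1516  0.487   0.0011]
```

View pics/s14.png

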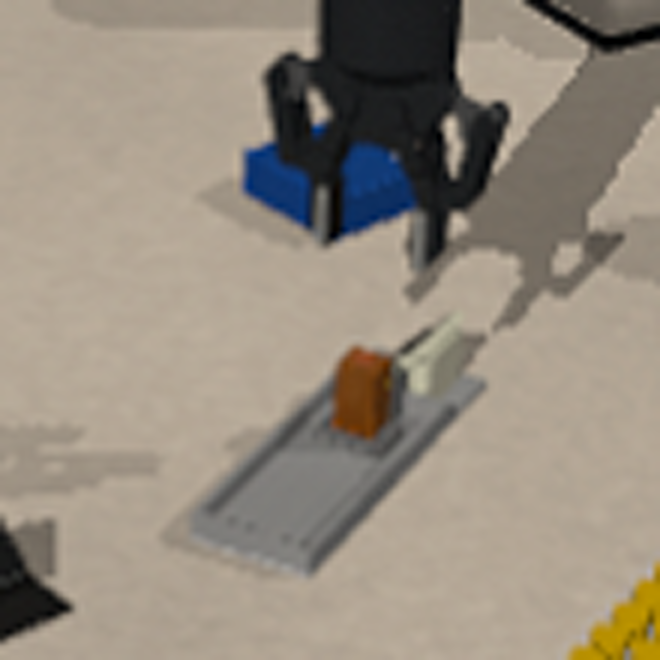

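The first block stands upright in the tray at crop (362,395). Going for the second.

>>> send_rows(increments=[[0.6, -0.007, 0.022, 0, -0.0174], [0.6, -0.0145, 0.0465, 0, 0], [0.6, -0.0145, 0.0465, 0, 0], [0.6, -0.0145, 0.0465, 0, 0], [0.6, -0.0145, 0.0465, 0, 0], [0.6, -0.0145, 0.0465, 0, 0], [0.6, -0.0145, 0.0465, 0, 0], [0.6, -0.0145, 0.0465, 0, 0]])

```text
clock: 28.28
position: [0.5375, -0.1026, 0.1176]
ee_rot: [-0.001, 0.994, 0.106, -0.001]
contact_force: [0.9, 0.3, -0.5]
width: 0.0513
```

>>> send_rows(increments=[[0.6, -0.0145, 0.0465, 0, 0], [0.6, -0.0145, 0.0465, 0, 0], [0.6, -0.0145, 0.0465, 0, 0], [0.6, 0, 0, 0.025, 0], [0.6, 0, 0, 0, 0], [0.6, 0, 0, 0, 0]])

```text
clock: 29.02
position: [0.5256, -0.2462, 0.0937]
ee_rot: [-0.001, 0.994, 0.107, -0.001]
contact_force: [-0.2, 0.4, -0.4]
width: 0.0516
```

```bash
python3 -c "
from h import *
rel(.5291,-.246,.037,12.2)
s=manip.get_image('scene');crop(s,200,160,320,300,5,'s15.png')"
```

```text
t 29.02 pos [ 0.5256 -0.2462  0.0937] yaw 12.23 tilt 0.09 F [-0.2  0.4 -0.4] w 0.0516
turn first 0.0005 then shift [0.0036 0.0006 0.0567]
```

View pics/s15.png

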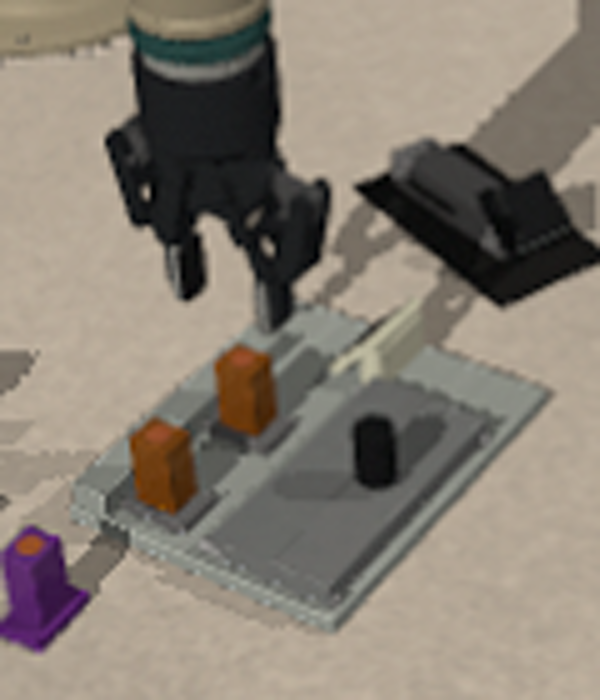

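>>> send_rows(increments=[[0.6, 0.0036, 0.0005, 0.022, 0], [0.6, 0, 0, 0.02, 0], [0.6, 0, 0, 0.015, 0], [0.6, 0, 0, 0, 0], [0, 0, 0, 0, 0], [0, 0, 0, 0, 0], [0, 0, 0, 0, 0], [0, 0, 0, 0, 0]])

```text
clock: 30.08
position: [0.5303, -0.2471, 0.0382]
ee_rot: [0.001, 0.994, 0.106, 0.001]
contact_force: [1.4, 0.6, 6.2]
width: 0.0252
```

>>> send_rows(increments=[[0, 0, 0, -0.005, 0], [0, 0, 0, -0.015, 0], [0, 0, 0, -0.03, 0], [0, 0, 0, -0.03, 0], [0, 0, 0, 0, 0], [0, 0, 0, 0, 0]])

```text
clock: 30.82
position: [0.5288, -0.2463, 0.1168]
ee_rot: [-0.0, 0.994, 0.106, -0.001]
contact_force: [0.2, -0.0, -0.9]
width: 0.0258
```

```bash
python3 -c "
from h import *
rel(.5816,.2129,.117,11.2)
s=manip.get_image('scene');crop(s,200,150,420,300,3,'s16.png')"
```

```text
t 30.82 pos [ 0.5288 -0.2463  0.1168] yaw 12.2 tilt 0.07 F [ 0.2 -0.  -0.9] w 0.0258
turn first 0.0174 then shift [ 0.141  -0.4402  0.    ]
```

View pics/s16.png

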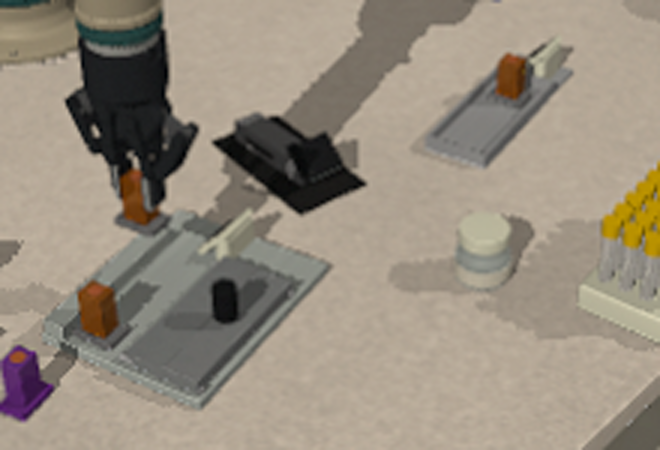

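The second block is held at crop (138,195), and the tray and scanner are unchanged. Carrying it over.

>>> send_rows(increments=[[0, 0.007, -0.022, 0, 0.0174], [0, 0.0141, -0.044, 0, 0], [0, 0.0141, -0.044, 0, 0], [0, 0.0141, -0.044, 0, 0], [0, 0.0141, -0.044, 0, 0], [0, 0.0141, -0.044, 0, 0], [0, 0.0141, -0.044, 0, 0], [0, 0.0141, -0.044, 0, 0]])

```text
clock: 31.88
position: [0.5678, 0.099, 0.1157]
ee_rot: [0.0, 0.995, 0.098, -0.001]
contact_force: [1.0, 0.3, -1.0]
width: 0.0256
```

>>> send_rows(increments=[[0, 0.0141, -0.044, 0, 0], [0, 0.0141, -0.044, 0, 0], [0, 0.007, -0.022, 0, 0], [0, 0, 0, 0.03, 0], [0, 0, 0, 0.025, 0], [0, 0, 0, 0, 0], [0, 0, 0, 0, 0]])

```text
clock: 32.75
position: [0.5823, 0.212, 0.0626]
ee_rot: [0.0, 0.995, 0.097, 0.0]
contact_force: [1.0, 0.7, 0.6]
width: 0.0253
```

```bash
python3 -c "
from h import *
rel(.5816,.2129,.031,11.2)
s=manip.get_image('scene');crop(s,310,110,420,220,6,'s17.png')"
```

```text
t 32.75 pos [0.5823 0.212  0.0626] yaw 11.17 tilt 0.03 F [1.  0.7 0.6] w 0.0253
turn first -0.0005 then shift [-0.0005 -0.001   0.0316]
```

View pics/s17.png

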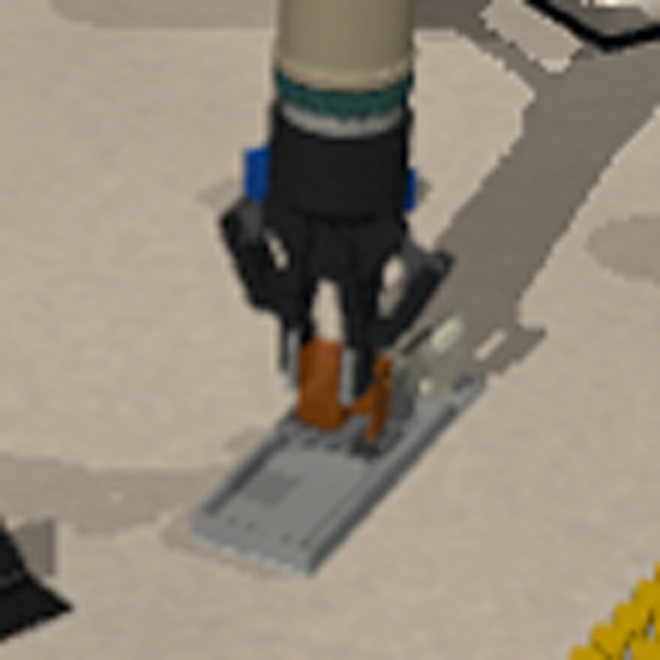

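>>> send_rows(increments=[[0, 0, -0.001, 0.012, 0], [0, 0, 0, 0.012, 0], [0, 0, 0, 0.005, 0], [0, 0, 0, 0.0015, 0], [0, 0, 0, 0.001, 0], [0, 0, 0, 0, 0], [0, 0, 0, 0, 0]])

```text
clock: 33.67
position: [0.5818, 0.2134, 0.031]
ee_rot: [0.0, 0.995, 0.098, 0.0]
contact_force: [-0.3, -0.4, -0.7]
width: 0.0256
```

>>> send_rows(increments=[[0, 0, 0, 0.001, 0], [0, 0, 0, 0, 0], [0, 0, 0, 0, 0]])

```text
clock: 34.05
position: [0.5819, 0.2135, 0.0303]
ee_rot: [-0.0, 0.995, 0.098, 0.0]
contact_force: [-1.2, -0.2, 4.7]
width: 0.026
```

Contact with the tray floor at 4.7 N. Releasing.

>>> send_rows(increments=[[0.45, 0, 0, 0, 0], [0.45, 0, 0, 0, 0], [0.45, 0, 0, 0, 0], [0.5, 0, 0, -0.02, 0], [0.6, 0, 0, -0.03, 0], [0.6, 0, 0, -0.04, 0], [0.6, 0, 0, 0, 0], [0.6, 0, 0, 0, 0]])

```text
clock: 35.05
position: [0.5811, 0.2132, 0.1192]
ee_rot: [0.0, 0.995, 0.098, -0.0]
contact_force: [0.1, -0.2, 0.7]
width: 0.0515
```

```bash
python3 -c "
from h import *
rel(.5438,-.3172,.12,12.2)
s=manip.get_image('scene');crop(s,200,150,420,300,3,'s18.png')"
```

```text
t 35.05 pos [0.5811 0.2132 0.1192] yaw 11.2 tilt 0.06 F [ 0.1 -0.2  0.7] w 0.0515
turn first -0.0175 then shift [-0.1485  0.5105 -0.0006]
```

View pics/s18.png

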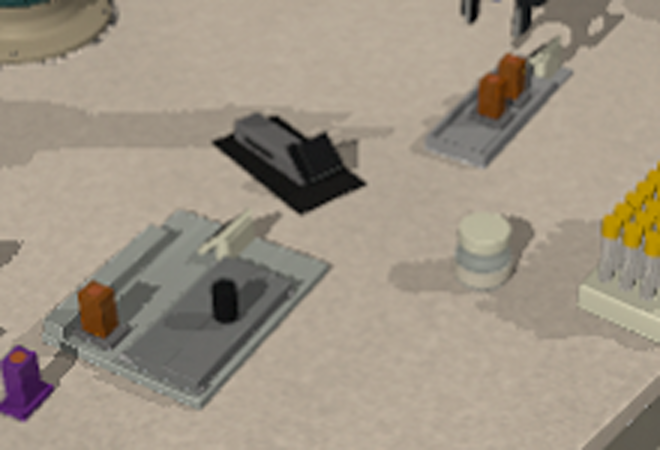

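Two blocks stand in the tray at crop (491,95) and (512,77). One is left in the clamp at (97,310).

>>> send_rows(increments=[[0.6, -0.0075, 0.025, 0, -0.0175], [0.6, -0.0141, 0.0485, 0, 0], [0.6, -0.0141, 0.0485, 0, 0], [0.6, -0.0141, 0.0485, 0, 0], [0.6, -0.0141, 0.0485, 0, 0], [0.6, -0.0141, 0.0485, 0, 0], [0.6, -0.0141, 0.0485, 0, 0], [0.6, -0.0141, 0.0485, 0, 0]])

```text
clock: 36.1
position: [0.5533, -0.1665, 0.1181]
ee_rot: [-0.001, 0.994, 0.106, -0.001]
contact_force: [0.4, -0.1, 0.7]
width: 0.0512
```

>>> send_rows(increments=[[0.6, -0.0141, 0.0485, 0, 0], [0.6, -0.0141, 0.0485, 0, 0], [0.6, -0.0141, 0.0485, 0, 0], [0.6, 0, 0, 0.025, 0], [0.6, 0, 0, 0, 0], [0.6, 0, 0, 0, 0]])

```text
clock: 36.85
position: [0.5436, -0.3157, 0.0942]
ee_rot: [-0.001, 0.994, 0.107, -0.001]
contact_force: [1.2, 0.1, -0.1]
width: 0.0513
```

```bash
python3 -c "
from h import *
rel(.5438,-.3172,.037,12.2)
s=manip.get_image('scene');crop(s,200,160,320,300,5,'s19.png')"
```

```text
t 36.85 pos [ 0.5436 -0.3157  0.0942] yaw 12.24 tilt 0.09 F [ 1.2  0.1 -0.1] w 0.0513
turn first 0.0007 then shift [-0.0001  0.0016  0.0572]
```

View pics/s19.png

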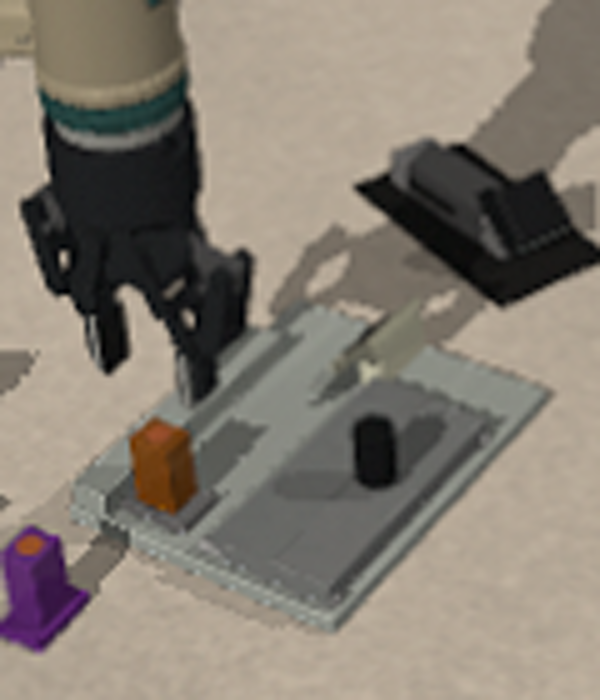

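>>> send_rows(increments=[[0.6, 0, 0.0012, 0.022, 0], [0.6, 0, 0, 0.02, 0], [0.6, 0, 0, 0.015, 0], [0.6, 0, 0, 0, 0], [0, 0, 0, 0, 0], [0, 0, 0, 0, 0], [0, 0, 0, 0, 0], [0, 0, 0, 0, 0]])

```text
clock: 37.9
position: [0.5449, -0.3181, 0.0388]
ee_rot: [0.001, 0.994, 0.106, 0.001]
contact_force: [0.4, -0.2, 5.1]
width: 0.0256
```

>>> send_rows(increments=[[0, 0, 0, -0.005, 0], [0, 0, 0, -0.015, 0], [0, 0, 0, -0.03, 0], [0, 0, 0, -0.03, 0], [0, 0, 0, 0, 0], [0, 0, 0, 0, 0]])

```text
clock: 38.65
position: [0.5432, -0.3172, 0.1173]
ee_rot: [-0.0, 0.994, 0.106, -0.001]
contact_force: [0.5, 0.2, -1.4]
width: 0.0252
```

```bash
python3 -c "
from h import *
rel(.592,.1609,.117,11.2)
s=manip.get_image('scene');crop(s,200,150,420,300,3,'s20.png')"
```

```text
t 38.65 pos [ 0.5432 -0.3172  0.1173] yaw 12.2 tilt 0.1 F [ 0.5  0.2 -1.4] w 0.0252
turn first 0.0175 then shift [ 0.1408 -0.4596  0.0005]
```

View pics/s20.png

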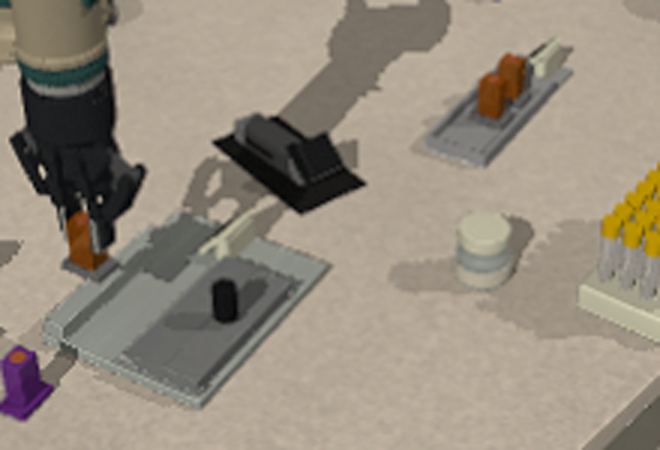

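The third block is held at crop (85,245) and the tray hasn't moved. Carrying it over.

>>> send_rows(increments=[[0, 0.007, -0.023, 0, 0.0175], [0, 0.0141, -0.046, 0, 0], [0, 0.0141, -0.046, 0, 0], [0, 0.0141, -0.046, 0, 0], [0, 0.0141, -0.046, 0, 0], [0, 0.0141, -0.046, 0, 0], [0, 0.0141, -0.046, 0, 0], [0, 0.0141, -0.046, 0, 0]])

```text
clock: 39.7
position: [0.5793, 0.0429, 0.1162]
ee_rot: [-0.0, 0.995, 0.098, -0.002]
contact_force: [0.2, -0.5, 0.4]
width: 0.0254
```

>>> send_rows(increments=[[0, 0.0141, -0.046, 0, 0], [0, 0.0141, -0.046, 0, 0], [0, 0.007, -0.023, 0, 0], [0, 0, 0, 0.03, 0], [0, 0, 0, 0.025, 0], [0, 0, 0, 0, 0], [0, 0, 0, 0, 0]])

```text
clock: 40.58
position: [0.5927, 0.1609, 0.0627]
ee_rot: [0.0, 0.995, 0.098, -0.0]
contact_force: [0.8, 0.1, 0.2]
width: 0.0255
```

```bash
python3 -c "
from h import *
rel(.592,.1609,.031,11.2)
s=manip.get_image('scene');crop(s,310,110,420,220,6,'s21.png')"
```

```text
t 40.58 pos [0.5927 0.1609 0.0627] yaw 11.2 tilt 0.02 F [0.8 0.1 0.2] w 0.0255
turn first -0.0001 then shift [-0.0006 -0.0001  0.0317]
```

View pics/s21.png

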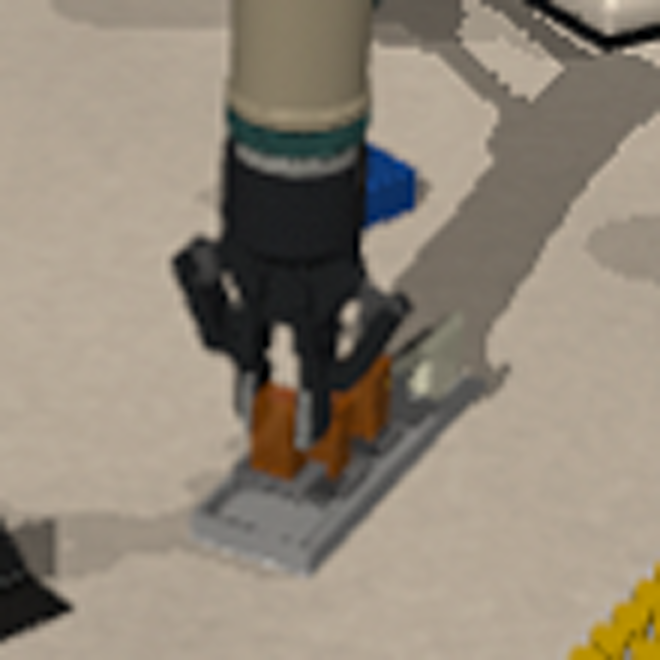

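>>> send_rows(increments=[[0, -0.0005, 0, 0.012, 0], [0, 0, 0, 0.012, 0], [0, 0, 0, 0.005, 0], [0, 0, 0, 0.0015, 0], [0, 0, 0, 0, 0], [0, 0, 0, 0, 0]])

```text
clock: 41.38
position: [0.5924, 0.161, 0.0325]
ee_rot: [0.0, 0.995, 0.098, 0.0]
contact_force: [-0.3, 0.2, -0.4]
width: 0.0256
```

>>> send_rows(increments=[[0, 0, 0, 0.001, 0], [0, 0, 0, 0, 0], [0, 0, 0, 0, 0]])

```text
clock: 41.75
position: [0.5921, 0.1609, 0.0313]
ee_rot: [0.0, 0.995, 0.098, 0.0]
contact_force: [-0.3, 1.0, -1.3]
width: 0.0254
```

>>> send_rows(increments=[[0, 0, 0, 0.001, 0], [0, 0, 0, 0, 0], [0, 0, 0, 0, 0]])

```text
clock: 42.12
position: [0.5922, 0.161, 0.0308]
ee_rot: [0.0, 0.995, 0.098, 0.0]
contact_force: [-2.0, 0.6, 5.7]
width: 0.0259
```

>>> send_rows(increments=[[0.45, 0, 0, 0, 0], [0.45, 0, 0, 0, 0], [0.45, 0, 0, 0, 0], [0.5, 0, 0, -0.02, 0], [0.6, 0, 0, -0.03, 0], [0.6, 0, 0, -0.04, 0], [0.6, 0, 0, 0, 0], [0.6, 0, 0, 0, 0]])

```text
clock: 43.12
position: [0.5915, 0.1608, 0.1197]
ee_rot: [0.0, 0.995, 0.098, -0.0]
contact_force: [-0.3, -0.5, -0.5]
width: 0.0512
```

```bash
python3 -c "
from h import *
rel(.6320,-.241,.12,12.2)
s=manip.get_image('scene');crop(s,200,150,420,300,3,'s22.png')"
```

```text
t 43.12 pos [0.5915 0.1608 0.1197] yaw 11.2 tilt 0.06 F [-0.3 -0.5 -0.5] w 0.0512
turn first -0.0174 then shift [-4.530e-02  4.013e-01 -3.000e-04]
```

View pics/s22.png

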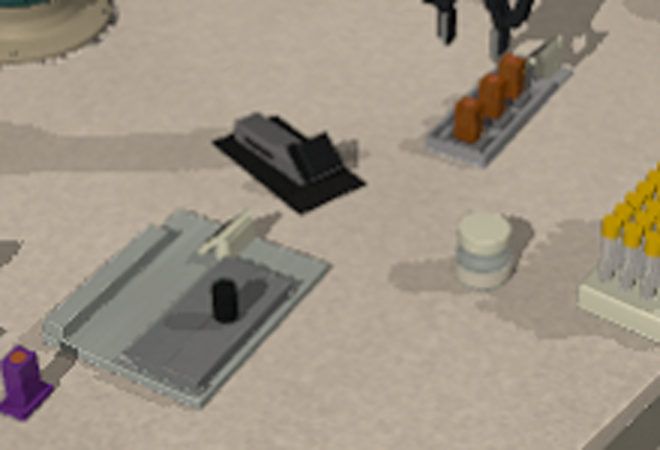

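All three blocks are upright in the tray, at crop (467,120), (491,95) and (512,77), and the clamp is empty. Next is the knob, now at (225,300), to shut the jaw.

>>> send_rows(increments=[[0.6, -0.002, 0.02, 0, -0.0174], [0.6, -0.0054, 0.0475, 0, 0], [0.6, -0.0054, 0.0475, 0, 0], [0.6, -0.0054, 0.0475, 0, 0], [0.6, -0.0054, 0.0475, 0, 0], [0.6, -0.0054, 0.0475, 0, 0], [0.6, -0.0054, 0.0475, 0, 0], [0.6, -0.0054, 0.0475, 0, 0]])

```text
clock: 44.18
position: [0.6264, -0.1932, 0.1183]
ee_rot: [-0.001, 0.994, 0.106, -0.001]
contact_force: [0.7, 0.3, 0.0]
width: 0.0511
```

>>> send_rows(increments=[[0.6, -0.0054, 0.0475, 0, 0], [0.6, 0, 0, 0.025, 0], [0.6, 0, 0, 0, 0], [0.6, 0, 0, 0, 0]])

```text
clock: 44.68
position: [0.6318, -0.239, 0.0947]
ee_rot: [-0.0, 0.994, 0.107, -0.001]
contact_force: [0.7, 0.7, 0.4]
width: 0.0508
```

```bash
python3 -c "
from h import *
rel(.6330,-.2408,.047,12.2)
s=manip.get_image('scene');crop(s,200,160,320,300,5,'s23.png')"
```

```text
t 44.67 pos [ 0.6318 -0.239   0.0947] yaw 12.23 tilt 0.09 F [0.7 0.7 0.4] w 0.0508
turn first 0.0005 then shift [0.0009 0.0021 0.0477]
```

View pics/s23.png

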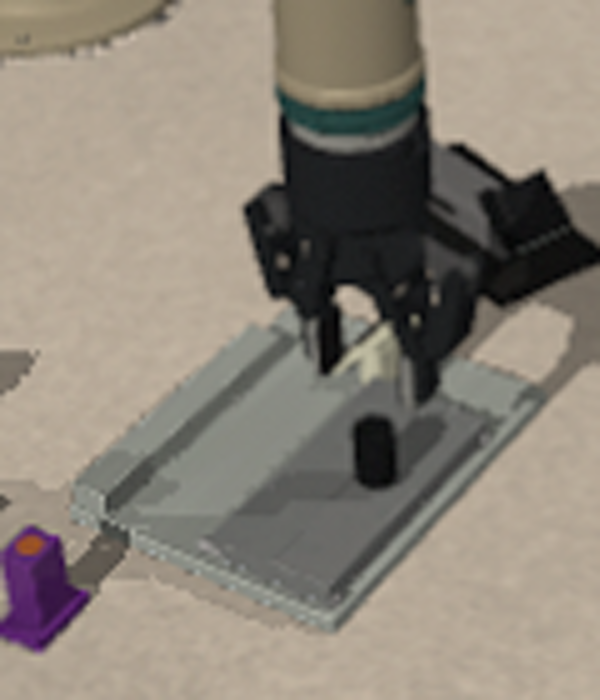

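>>> send_rows(increments=[[0.6, 0.001, 0.002, 0.02, 0], [0.6, 0, 0, 0.02, 0], [0.6, 0, 0, 0.007, 0], [0.6, 0, 0, 0, 0], [0, 0, 0, 0, 0], [0, 0, 0, 0, 0], [0, 0, 0, 0, 0], [0, 0, 0, 0, 0]], squeeze=40)

```text
clock: 45.72
position: [0.6331, -0.2418, 0.0496]
ee_rot: [0.001, 0.994, 0.106, -0.0]
contact_force: [-3.1, 0.1, 6.6]
width: 0.0226
```

>>> send_rows(increments=[[0, -0.006, 0, 0, 0], [0, -0.006, 0, 0, 0], [0, -0.006, 0, 0, 0], [0, -0.006, 0, 0, 0], [0, -0.005, 0, 0, 0], [0, 0, 0, 0, 0], [0, 0, 0, 0, 0]])

```text
clock: 46.6
position: [0.6057, -0.2479, 0.0496]
ee_rot: [0.001, 0.994, 0.106, 0.001]
contact_force: [0.7, 1.4, 6.3]
width: 0.0225
```

```bash
python3 -c "
from h import *
rel(.6036,-.2472,.047,12.2)"
```

```text
t 46.6 pos [ 0.6057 -0.2479  0.0496] yaw 12.19 tilt 0.15 F [0.7 1.4 6.3] w 0.0225
turn first -0.0002 then shift [-0.0019 -0.0012  0.0026]
```

>>> send_rows(increments=[[0, -0.002, 0, 0, 0], [0, -0.002, 0, 0, 0], [0, 0, 0, 0, 0], [0, 0, 0, 0, 0]])

```text
clock: 47.1
position: [0.6038, -0.2484, 0.0496]
ee_rot: [0.001, 0.994, 0.106, 0.003]
contact_force: [3.9, 1.6, 4.4]
width: 0.0222
```

>>> send_rows(increments=[[0, -0.002, 0, 0, 0], [0, 0, 0, 0, 0], [0, 0, 0, 0, 0]])

```text
clock: 47.48
position: [0.6038, -0.2484, 0.0496]
ee_rot: [0.001, 0.994, 0.106, 0.005]
contact_force: [9.1, 4.4, 1.8]
width: 0.0221
```

The jaw is against its stop: force rose to 9 N with no further motion. Relieving the push, then releasing.

>>> send_rows(increments=[[0, 0.003, 0, 0, 0], [0.6, 0, 0, 0, 0], [0.6, 0, 0, 0, 0], [0.6, 0, 0, 0, 0], [0.6, 0, 0, -0.04, 0], [0.8, 0, 0, -0.04, 0], [1, 0, 0, 0, 0]])

```text
clock: 48.35
position: [0.6042, -0.2494, 0.1319]
ee_rot: [0.002, 0.994, 0.106, 0.003]
contact_force: [-0.5, -0.3, -0.2]
width: 0.0837
```

```bash
python3 -c "
from h import *
rel(.458,.002,.13,-97)
s=manip.get_image('scene');crop(s,200,150,420,300,3,'s24.png');t=manip.get_image('top');crop(t,205,145,470,265,3,'t24.png')"
```

```text
t 48.35 pos [ 0.6042 -0.2494  0.1319] yaw 12.19 tilt 0.43 F [-0.5 -0.3 -0.2] w 0.0837
turn first -1.2359 then shift [ 0.2317 -0.1757  0.    ]
```

View pics/s24.png

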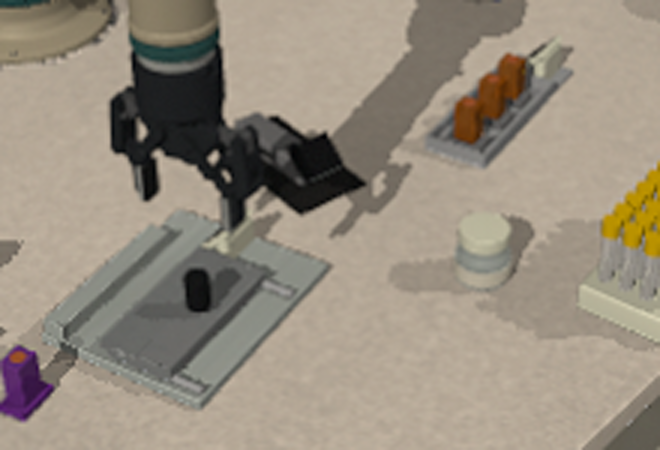

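View pics/t24.png

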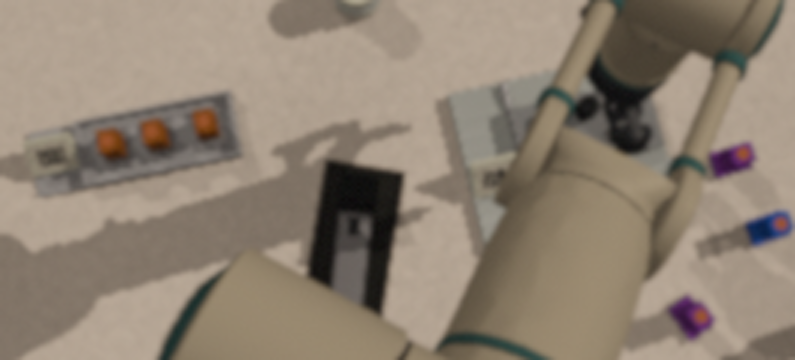

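The jaw is shut again, with the knob at scene crop (198,290), the same pixel as at the start. The tray's blocks are fine and the scanner is still on its mat. Turning and going over to the scanner.

>>> send_rows(increments=[[1, 0, 0, 0, -0.1545], [1, 0, 0, 0, -0.1545], [1, 0, 0, 0, -0.1545], [1, 0, 0, 0, -0.1545], [1, 0, 0, 0, -0.1545], [1, 0, 0, 0, -0.1545], [1, 0, 0, 0, -0.1545], [1, 0, 0, 0, -0.1545]])

```text
clock: 49.45
position: [0.6009, -0.2475, 0.1259]
ee_rot: [-0.002, 0.747, 0.665, -0.001]
contact_force: [0.5, 0.1, 0.3]
width: 0.0855
```

>>> send_rows(increments=[[1, 0.046, -0.035, 0, 0], [1, 0.046, -0.035, 0, 0], [1, 0.046, -0.035, 0, 0], [1, 0.046, -0.035, 0, 0], [1, 0.046, -0.035, 0, 0], [1, 0, 0, 0, 0], [1, 0, 0, 0, 0]])

```text
clock: 50.32
position: [0.4564, 0.0013, 0.1275]
ee_rot: [-0.0, 0.749, 0.663, -0.0]
contact_force: [0.3, 0.3, 0.6]
width: 0.0852
```

```bash
python3 -c "
from h import *
rel(.458,.0022,.13,-96.5)
s=manip.get_image('scene');crop(s,240,110,340,240,5,'s25.png');t=manip.get_image('top');crop(t,205,145,470,265,3,'t25.png')"
```

```text
t 50.33 pos [0.4564 0.0013 0.1275] yaw 83.06 tilt 0.05 F [0.3 0.3 0.6] w 0.0852
turn first -0.0076 then shift [ 0.0011  0.0015 -0.0025]
```

View pics/s25.png

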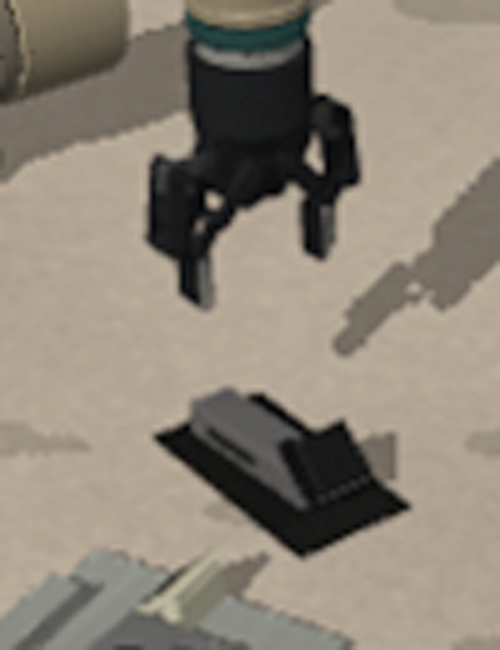

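View pics/t25.png

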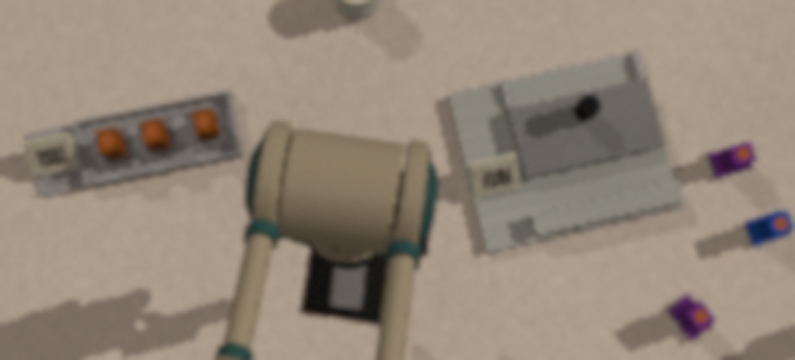

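The scanner is where I laid it (handle rear at pixel (279,192)). Descending to grip it.

>>> send_rows(increments=[[1, 0.001, 0.0015, 0.04, -0.0076], [1, 0, 0, 0.04, 0], [1, 0, 0, 0.03, 0], [1, 0, 0, 0.01, 0], [1, 0, 0, 0.0025, 0], [1, 0, 0, 0, 0], [0, 0, 0, 0, 0], [0, 0, 0, 0, 0]], squeeze=40)

```text
clock: 51.42
position: [0.4586, 0.0022, 0.0065]
ee_rot: [0.001, 0.746, 0.666, 0.001]
contact_force: [0.5, -0.3, 0.4]
width: 0.052
```

>>> send_rows(increments=[[0, 0, 0, 0, 0], [0, 0, 0, 0, 0], [0, 0, 0, 0, 0], [0, 0, 0, 0, 0]])

```text
clock: 51.92
position: [0.4584, 0.0022, 0.0063]
ee_rot: [0.0, 0.746, 0.666, 0.0]
contact_force: [-0.2, -0.4, 6.1]
width: 0.0331
```

>>> send_rows(increments=[[0, 0, 0, -0.01, 0], [0, 0, 0, -0.03, 0], [0, 0, 0, -0.03, 0], [0, 0, 0, -0.03, 0], [0, 0, 0, 0, 0], [0, 0, 0, 0, 0]])

```text
clock: 52.68
position: [0.4571, 0.0024, 0.105]
ee_rot: [-0.001, 0.746, 0.666, -0.001]
contact_force: [-0.6, -0.2, -1.9]
width: 0.0332
```

```bash
python3 -c "
from h import *
rel(.4518,.3077,.11,101.2)
s=manip.get_image('scene');crop(s,240,80,420,240,4,'s26.png');t=manip.get_image('top');crop(t,205,145,470,265,3,'t26.png')"
```

```text
t 52.67 pos [0.4571 0.0024 0.105 ] yaw 83.45 tilt 0.1 F [-0.6 -0.2 -1.9] w 0.0332
turn first -0.3098 then shift [ 0.3005  0.0541 -0.005 ]
```

View pics/s26.png

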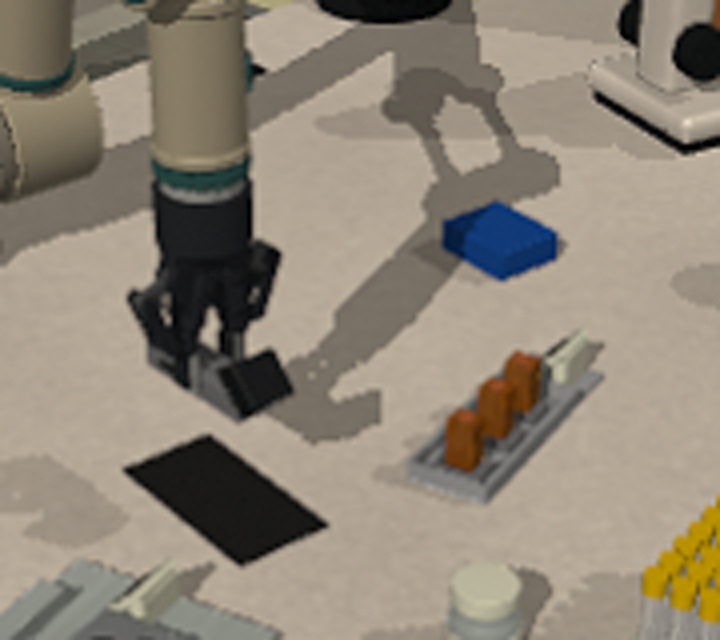

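View pics/t26.png

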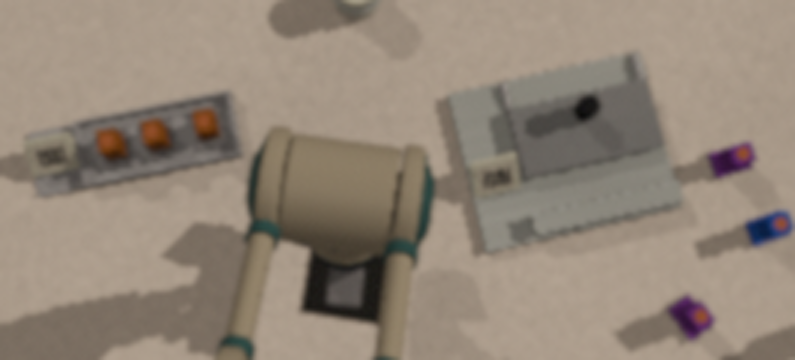

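The scanner is held level at crop (215,380) and the tray is in place, with its label at top crop (50,155). Moving to scan it.

>>> send_rows(increments=[[0, 0, 0, 0, -0.155], [0, 0, 0, 0, -0.155], [0, 0.05, 0.014, 0, 0], [0, 0.05, 0.014, 0, 0], [0, 0.05, 0.014, 0, 0], [0, 0.05, 0.014, 0, 0], [0, 0.05, 0.014, 0, 0], [0, 0.05, 0.014, 0, 0]])

```text
clock: 53.78
position: [0.4813, 0.3142, 0.104]
ee_rot: [-0.0, 0.635, 0.773, -0.001]
contact_force: [1.1, -0.5, -1.1]
width: 0.033
```

>>> send_rows(increments=[[0, 0, 0, 0, 0], [0, 0, 0, 0, 0]])

```text
clock: 54.02
position: [0.481, 0.3121, 0.1042]
ee_rot: [-0.0, 0.634, 0.773, -0.002]
contact_force: [0.4, -0.5, -1.6]
width: 0.0329
```

```bash
python3 -c "
from h import *
rel(.4514,.3066,.051,101.2)
s=manip.get_image('scene');crop(s,260,80,420,220,4,'s27.png')"
```

```text
t 54.02 pos [0.481  0.3121 0.1042] yaw 101.26 tilt 0.22 F [ 0.4 -0.5 -1.6] w 0.0329
turn first 0.0011 then shift [ 0.0004 -0.0299  0.0533]
```

View pics/s27.png

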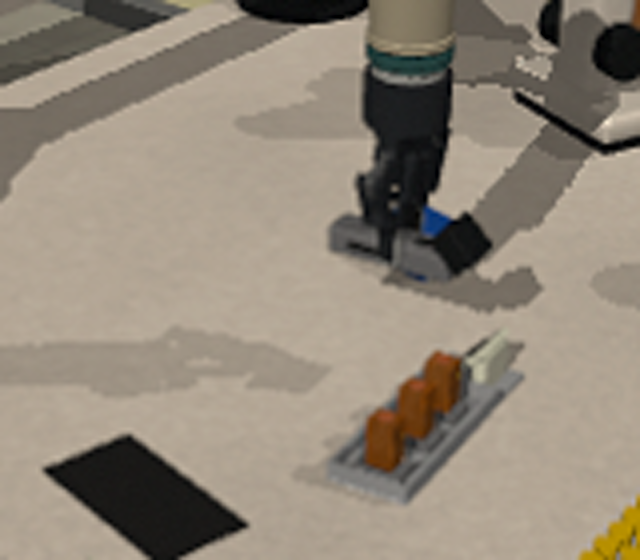

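>>> send_rows(increments=[[0, 0, -0.03, 0, 0], [0, 0, -0.03, 0, 0], [0, 0, 0, 0.025, 0], [0, 0, 0, 0.028, 0], [0, 0, 0.015, 0, 0], [0, 0, 0.015, 0, 0], [0, 0, 0, 0, 0], [0, 0, 0, 0, 0]])

```text
clock: 55.08
position: [0.4531, 0.307, 0.0533]
ee_rot: [0.0, 0.635, 0.773, 0.0]
contact_force: [-0.7, -0.3, -1.6]
width: 0.0327
```

```bash
python3 -c "
from h import *
rel(.4514,.3066,.051,101.2)
s=manip.get_image('scene');crop(s,320,100,410,200,6,'s28.png');t=manip.get_image('top');crop(t,185,145,345,265,5,'t28.png')"
```

```text
t 55.08 pos [0.4531 0.307  0.0533] yaw 101.19 tilt 0.02 F [-0.7 -0.3 -1.6] w 0.0327
turn first -0.0002 then shift [-0.     -0.0017  0.0023]
```

View pics/s28.png

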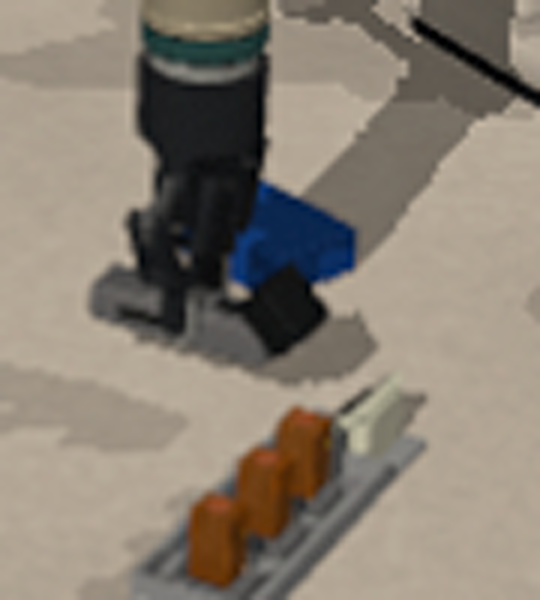

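View pics/t28.png

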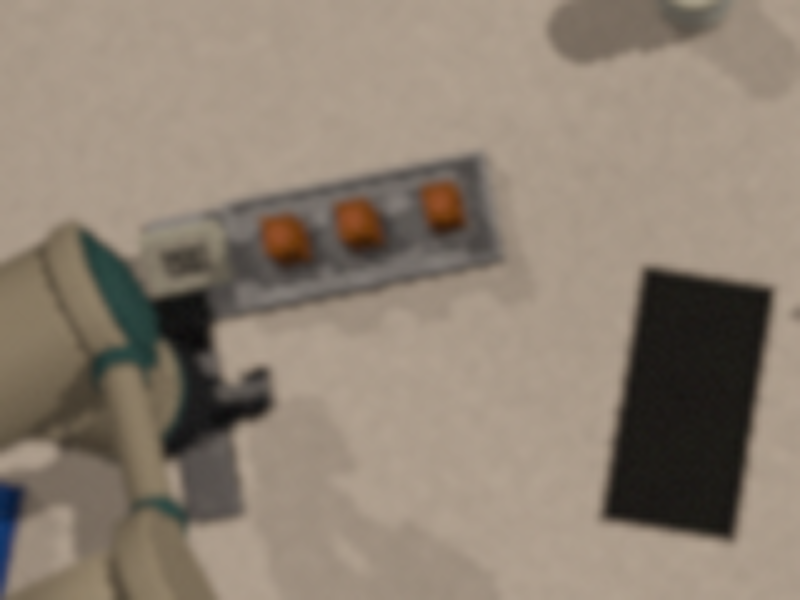

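The scanner's axis runs from the handle at (213,480) through the head at (185,320) to the label at (185,262). Trimming and holding for over 2 s.

>>> send_rows(increments=[[0, 0, -0.002, 0.002, 0], [0, 0, 0, 0, 0], [0, 0, 0, 0, 0], [0, 0, 0, 0, 0], [0, 0, 0, 0, 0], [0, 0, 0, 0, 0], [0, 0, 0, 0, 0], [0, 0, 0, 0, 0]])

```text
clock: 56.18
position: [0.4508, 0.3066, 0.0507]
ee_rot: [0.0, 0.635, 0.773, -0.0]
contact_force: [-0.5, -0.1, -1.0]
width: 0.0335
```

>>> send_rows(increments=[[0, 0, 0, 0, 0], [0, 0, 0, 0, 0], [0, 0, 0, 0, 0], [0, 0, 0, 0, 0], [0, 0, 0, 0, 0], [0, 0, 0, 0, 0], [0, 0, 0, 0, 0], [0, 0, 0, 0, 0]])

```text
clock: 57.18
position: [0.4507, 0.3066, 0.0507]
ee_rot: [0.0, 0.635, 0.773, -0.0]
contact_force: [0.5, 0.4, -3.0]
width: 0.0336
```

>>> send_rows(increments=[[0, 0, -0.006, 0, 0], [0, 0, 0, 0, 0], [0, 0, 0, 0, 0], [0, 0, 0, 0, 0], [0, 0, 0, 0, 0], [0, 0, 0, 0, 0], [0, 0, 0, 0, 0], [0, 0, 0, 0, 0]])

```text
clock: 58.18
position: [0.4448, 0.3055, 0.0507]
ee_rot: [0.0, 0.635, 0.773, -0.0]
contact_force: [-0.3, 0.7, -2.1]
width: 0.0333
```

>>> send_rows(increments=[[0, 0, 0, 0, 0], [0, 0, 0, 0, 0], [0, 0, 0, 0, 0], [0, 0, 0, 0, 0], [0, 0, -0.03, -0.01, 0], [0, 0, -0.03, -0.03, 0], [0, 0, 0, 0, 0.155], [0, 0, 0, 0, 0.155]])

```text
clock: 59.18
position: [0.3858, 0.2939, 0.0914]
ee_rot: [0.0, 0.748, 0.664, 0.001]
contact_force: [0.1, 0.2, -2.1]
width: 0.033
```

```bash
python3 -c "
from h import *
rel(.458,.0022,.08,83.5)"
```

```text
t 59.17 pos [0.3858 0.2939 0.0914] yaw 83.18 tilt 0.08 F [ 0.1  0.2 -2.1] w 0.033
turn first -0.0056 then shift [-0.2817  0.1047  0.0113]
```

>>> send_rows(increments=[[0, -0.047, 0.0175, 0, 0], [0, -0.047, 0.0175, 0, 0], [0, -0.047, 0.0175, 0, 0], [0, -0.047, 0.0175, 0, 0], [0, -0.047, 0.0175, 0, 0], [0, -0.047, 0.0175, 0, 0], [0, 0, 0, 0.03, 0], [0, 0, 0, 0, 0]])

```text
clock: 60.18
position: [0.4561, 0.0013, 0.0593]
ee_rot: [-0.002, 0.747, 0.665, -0.002]
contact_force: [-0.1, -0.5, -1.3]
width: 0.0332
```

```bash
python3 -c "
from h import *
rel(.458,.0022,.0065,83.5)
s=manip.get_image('scene');crop(s,240,110,420,240,4,'s29.png')"
```

```text
t 60.17 pos [0.4561 0.0013 0.0593] yaw 83.36 tilt 0.3 F [-0.1 -0.5 -1.3] w 0.0332
turn first -0.0025 then shift [0.0011 0.002  0.0528]
```

View pics/s29.png

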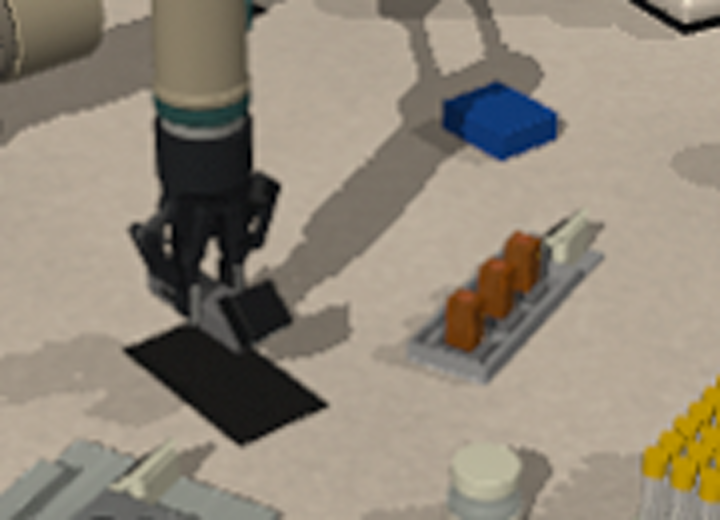

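The scanner is above its mat, with the tray and slide box untouched. Lowering.

>>> send_rows(increments=[[0, 0.001, 0.001, 0.02, 0], [0, 0, 0, 0.02, 0], [0, 0, 0, 0.006, 0], [0, 0, 0, 0.004, 0], [0, 0, 0, 0, 0], [0, 0, 0, 0, 0]])

```text
clock: 60.98
position: [0.4598, 0.0025, 0.0113]
ee_rot: [0.001, 0.746, 0.666, 0.0]
contact_force: [-0.5, -0.3, -1.9]
width: 0.0331
```

>>> send_rows(increments=[[0, 0, 0, 0.0015, 0], [0, 0, 0, 0, 0], [0, 0, 0, 0, 0]])

```text
clock: 61.35
position: [0.4593, 0.0025, 0.0092]
ee_rot: [0.0, 0.746, 0.666, 0.0]
contact_force: [0.5, 0.0, -1.8]
width: 0.0333
```

>>> send_rows(increments=[[0, 0, 0, 0.002, 0], [0, 0, 0, 0, 0], [0, 0, 0, 0, 0]])

```text
clock: 61.72
position: [0.4592, 0.0026, 0.0072]
ee_rot: [-0.0, 0.746, 0.666, -0.0]
contact_force: [0.3, 0.8, -1.5]
width: 0.0335
```

>>> send_rows(increments=[[0, 0, 0, 0.001, 0], [0, 0, 0, 0, 0], [0, 0, 0, 0, 0]])

```text
clock: 62.1
position: [0.4594, 0.0025, 0.0064]
ee_rot: [0.0, 0.746, 0.666, 0.0]
contact_force: [-0.7, 0.0, -0.2]
width: 0.0332
```

>>> send_rows(increments=[[0, 0, 0, 0.001, 0], [0, 0, 0, 0, 0], [0.6, 0, 0, 0, 0], [1, 0, 0, 0, 0], [1, 0, 0, 0, 0], [1, 0, 0, 0, 0], [1, 0, 0, -0.03, 0], [1, 0, 0, -0.05, 0]])

```text
clock: 63.1
position: [0.4577, 0.0027, 0.0846]
ee_rot: [-0.002, 0.746, 0.666, -0.002]
contact_force: [1.5, 0.3, 0.8]
width: 0.0854
```

>>> send_rows(increments=[[1, 0, -0.05, -0.05, 0], [1, 0, -0.06, -0.04, 0], [1, 0, -0.04, 0, 0], [1, 0, 0, 0, 0], [1, 0, 0, 0, 0]])

```text
clock: 63.72
position: [0.3248, 0.0179, 0.1643]
ee_rot: [0.001, 0.746, 0.666, 0.001]
contact_force: [0.7, -0.4, -0.2]
width: 0.0849
```

```bash
python3 -c "
from h import *
rel(.458,.0022,.0065,83.5)
s=manip.get_image('scene');crop(s,200,130,420,300,3.6,'s30.png');t=manip.get_image('top');crop(t,205,145,470,265,3,'t30.png')"
```

```text
t 63.73 pos [0.3248 0.0179 0.1643] yaw 83.45 tilt 0.11 F [ 0.7 -0.4 -0.2] w 0.0849
turn first -0.0008 then shift [-0.0005  0.1338  0.1581]
```

View pics/s30.png

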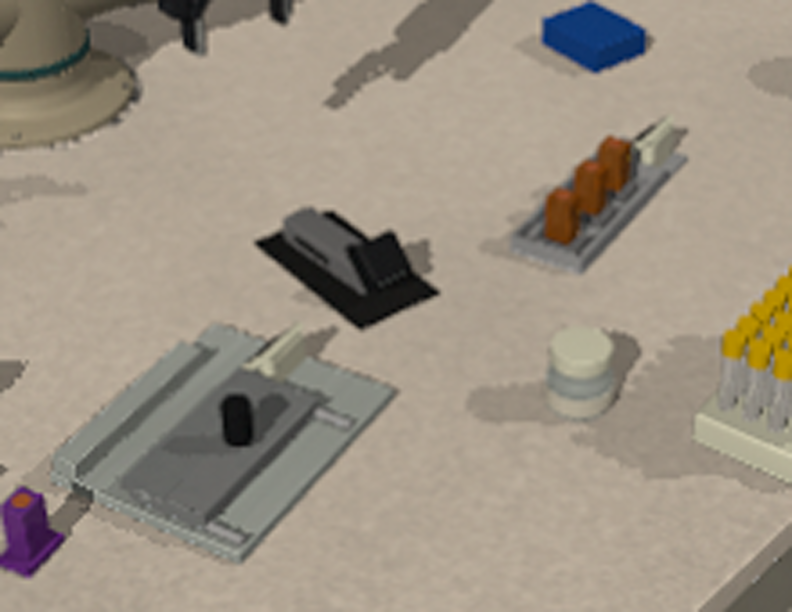

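View pics/t30.png

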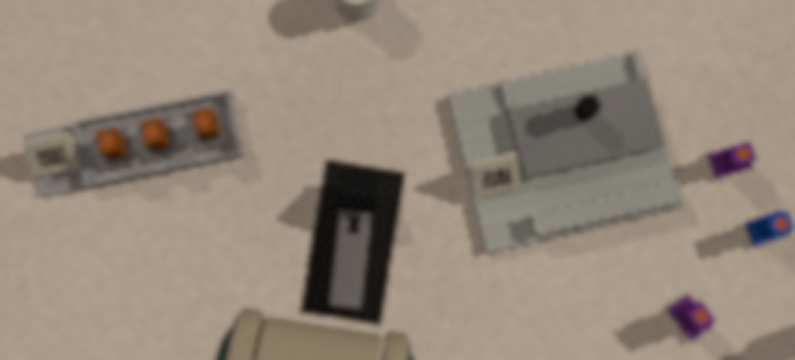

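The final view shows the scanner upright on its mat at (350,250), three blocks upright in the tray, the jaw shut (knob at (237,420)) and the gripper clear. Handing in.

```bash
python3 -c "
from rig import manip
print(manip.sign_off())"
```

```text
the job is handed in; nothing more can be done
None
```

I carried out all the steps and handed the job in at about 64 s. Handing in gave no verdict.

- **Clamp scan:** I held the scanner level with its spot on the clamp's label, with the jaw shut, for about 2.8 s. I then held it about 1.4 s more with the scanner 7 mm farther back.
- **Blocks:** I laid the scanner on its mat and slid the jaw open about 29 mm. The three amber blocks (place y = -45 was empty) went upright into the tray. Each was lowered until the force showed it touching the tray floor.
- **Jaw shut and tray scan:** I pushed the jaw shut until it stopped moving and the push force rose to 9 N. I then held the scanner on the tray's label for about 2 s, plus about 1.4 s with the scanner 6 mm farther back, and laid it back on its mat.

**Last checks:** The final pictures show the three blocks upright in the tray and the knob at its starting pixel. The scanner lies on the mat, its middle about 5 mm from the mat's centre by my estimate, and the gripper is clear. The jar and the slide box were still in place. The oil bottle was outside the final crops, but the arm never went near it.

**What disagreed:**
- The two cameras put the clamp and tray about 8 mm apart, so I averaged them. Block tops and the knob, fixed from both views, agreed with the averaged clamp position.
- During the first scan the scanner looked about 6 mm higher than calculated, so I lowered it 3 mm. That is inside the 20 mm allowance.
- I saw no sign of the scanner or the tray being knocked.

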